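Put the ratchet and the set-up angle back in their cutout tray

ROBOT

A 6-joint arm with a two-finger parallel gripper is mounted at the origin on the work surface. World frame = base frame: x ahead of the robot, y to its left, z up, the work surface at z = 0. Lengths are in m, angles in rad, forces in N, time in s.
With the tool pointing down it reaches from about 0.375 to 0.9 m from the base axis. Payload 3.1 kg.
Tool frame: the origin (TCP) lies where the fingers leave the gripper's body, on its centre line; the fingertips stand manip.tip_reach ahead of it and the grasp point (between the pads) lies 54 mm ahead of it (manip.tip_reach is the distance from the TCP to the fingertips, in m); z points along the fingers, y is the direction in which the jaws open and shut (so a half turn about z gives the same grasp; the last joint's range is limited). The gripper opens to 85 mm and grips with 20 to 120 N. Pads are 22 mm wide; open, the fingers measure 114 mm over their backs; the gripper's body (76 mm by 85 mm) begins 54 mm behind the grasp point. The pads swing forward as they close: fully open they stand 13 mm farther back than shut.
Start: joints at [-0.178, 0.527, 1.433, -0, 1.181, -0.178], TCP at [0.625, 0, 0.304] pointing down, gripper open.
Joint ranges: [-3.08, 3.08], [-0.75, 2.2], [0.22, 2.44], [-1.43, 4.57], [0, 2.65], [-2.85, 2.85]. Speed limits (rad/s): [2.79, 2.79, 3.14, 3.14, 3.14, 3.14].

INTERFACE

Orientations are given as a unit quaternion [x, y, z, w].
In Python, from station import manip, cams, order gives the robot as it stands. The module is installed in compiled form; this text tells all that it offers.
- The arm moves only by the tool drive_tool, never from a script. Its arguments are lists of equal length, an entry for each row: "linear": the shift along the tool's x, y, z in mm, a list of three; "rot": the turn, a rotation vector about the tool's x, y, z in degrees, a list of three; "hand": the finger opening in mm, from 0 to 85.4. A call has 1 to 20 rows; each row shifts and turns the pose as measured when the row begins, along the tool's axes as they then stand; what a row does not reach is not made up. A row lasts 1/12 s, in which the tool goes at most 41.7 mm and 7.16 degrees, less where a joint would pass 70% of its speed; a pose out of reach is approached as far as the arm can. A call with a gripper value outside its range is refused whole. The fingers move at their own pace and stop on an object; "force" is the grip in N (left out, the last holds). Time passes only in rows, so rows that do not move let the fingers close. It gives the time, the measured TCP pose, the force and the opening at its end, in the units of the state.
- manip.sense(): the state, without advancing time (a new reading comes with each control period).
- cams.snapshot(name): name is "scene" or "side" or "wrist"; returns the picture (480x640x3 uint8, red, green, blue); there is no depth.
- cams.camera_model(name): a dict with "vfov" (degrees; the focal length in pixels is half the picture's height over the tangent of half this angle, whatever the lens; pixels are square), "cx", "cy" (the principal point, pixels), "k1" (the pictures are not rectified: a ray, as slopes to the right and down, at radius r is drawn at 1 + k1 r^2 times it, then the intrinsics apply), "rvec" (rotation vector, rad) and "tvec" (3), from world to camera coordinates, as OpenCV has them. Camera axes: x right, y down, z forward; pixel columns grow to the right and rows downward; lengths in m; the calibration is good to about 2 mm. A picture is of the moment at which its call begins: read the wrist's pose just before it. camera_model takes no time and is no camera call; for the wrist camera it gives the pose at the moment of the call.
- order.sign_off(): hands the job in, once; it reports no verdict.
Trained networks look in the newest picture that a camera, given by its name, has taken for a name from the list of things; names that differ only in an ending like _2 or _b are one class to them, and where a whole thing is asked for, a point or a joint stands for the part that bears it (a point fixed in the world has none). Each returns a list of dicts, best first, with "score" (0 to 1); they miss things now and then, are a little off and sometimes report something else, mostly with a low value. They report only what shows in the picture. A call takes as long as a camera call. They do not tell look-alikes from the thing itself.
- cams.regions_of(label, camera): "pixels" (480x640 bool, what is visible of it) and "rect" ([left, top, right, bottom] in pixels, round what is visible of it).
- cams.spot_point(label, camera): "at" ([column, row] in pixels: a listed point, or the origin of a listed thing).
The state is a dict: "t": time; "q": joint angles; "qd": joint speeds; "tau": joint torques, N m; "tcp_pos": TCP position; "tool_rot": TCP orientation; "force": force on the tool from outside, world axes, zero at the start; "ft_torque": the same for the moment, N m; "finger_gap": opening from 0.0 (shut) to 1.0 (fully open).
Only numpy, scipy, OpenCV 4.12 (cv2) and the standard library are available. Lean on these libraries where they do the work, as an engineer would, in place of code of your own. Each camera call takes 0.05 s, during which the arm holds its last target. There are 200 camera calls.

TASK

Put the ratchet and the L-shaped set-up angle, which stands on edge in the grey rack, back into the cutouts of the black tray that match their shapes: ratchet with its square drive stub upward, angle with its red face upward, both pressed fully home and left lying there. Leave everything else on the bench, and the chisel that is already in the tray, where it is.

Things in the scene. Friction and masses are not known exactly. Their poses are not given: they have to be found in the camera images.
- tray: Fixed tray, black top, yellow recess floors, 220 (x) x 180 (y) x 15 mm. Origin: centre of its underside, z up. Recess floors at z = 6, top face at z = 15 mm (9 mm deep; a seated 22 mm tool stands 13 mm proud). Recesses are 2 mm wider than the tool on every side. One recess for the ratchet, one for the angle, a third (x -93..-77, y -20..75 mm) holds the chisel
- seat_head (a point): where ratchet_head belongs: floor of the ratchet recess, tray frame (66.5, -55, 6) mm. Axes as the tray. That recess runs along the tray's x on y = -55 mm: handle part x -87.5..0, neck x 0..46, head x 45.5..87.5
- seat_end (a point): on the floor of the ratchet recess, tray frame (-80, -55, 6) mm: where ratchet_end belongs
- seat_corner (a point): where angle_corner belongs: floor of the angle recess, tray frame (-36, 6, 6) mm. That recess: long leg x -50..80, y -8..20 mm; short leg x -50..-22, y up to 72 mm
- seat_toe (a point): on the floor of the angle recess, tray frame (73, 6, 6) mm: where angle_toe belongs
- seat_tip (a point): on the floor of the angle recess, tray frame (-36, 65, 6) mm: where angle_tip belongs
- ratchet: Loose ratchet, 175 mm long, 22 mm thick, about 0.36 kg, lying on the bench stub up. Origin: on its underside, mid-length; z up, x from handle to head. Blue and black handle 28 mm wide, x -87.5..0; steel neck 16 mm wide, x 0..46; round head 42 mm across, centred at x = 66.5; a dark 12 mm square stub rises 10 mm from the head's top. Mass centre near x = 13 mm, on the neck
- ratchet_head (a point): on the ratchet's underside, below the head's centre, x = 66.5 mm
- ratchet_end (a point): on the ratchet's underside near the handle's end, x = -80 mm
- angle: Loose L, 22 mm thick, about 0.42 kg, starts standing on its long leg in the rack. Frame as it stands: x along the long leg, z up the short leg, y through the thickness; origin mid-length on the long leg's lower face. Long leg x -65..65, z 0..28 mm; short leg x -65..-37, z 0..80 mm. Red face y = -11, black y = +11 mm. Seated red up, x and z lie along the tray's x and y. Mass centre near x -20, z 30 mm
- angle_corner (a point): on the angle's black face in the corner, angle frame (-51, 11, 14) mm; axes as the angle
- angle_toe (a point): on the black face near the end of the long leg, angle frame (58, 11, 14) mm
- angle_tip (a point): on the black face near the end of the short leg, angle frame (-51, 11, 73) mm
- rack: Fixed grey rack 160 (x) x 70 (y) mm. Origin: centre of its underside. A slot along x, 26 mm wide, 136 mm long, floor at z = 8 mm, between two 12 mm walls whose tops are at z = 33 mm; end stops reach z = 24 mm. The angle stands in the slot, its axes roughly along the rack's, its underside at z = 8 mm
- chisel: Bystander seated in the tray's third recess: steel bar with green band, 16 x 95 x 18 mm. Origin: centre of its underside
- mug: Bystander: blue mug, 80 mm across, 90 mm high. Origin: centre of its underside
- tape: Bystander: yellow roll lying flat, 100 mm across, 45 mm high. Origin: centre of its underside
- spraycan: Bystander: upright spray can, 66 mm across, 170 mm high. Origin: centre of its underside
- brush: Bystander: hand brush lying on the bench, less than 260 mm long. Lies along its x
- hammer: Bystander: hammer lying on the bench, less than 320 mm long. Lies along its x
- jar: Bystander: amber jar, 56 mm across, 65 mm high. Origin: centre of its underside
- bracket: Bystander: dark welded steel bracket 100 x 60 mm, 60 mm high. Origin: centre of its underside
Not all that is in view belongs to the job. What is shaped like the ratchet but brown or green is not meant.

How it is judged:
At the end, for the whole second after the job is handed in: Each of ratchet_head, ratchet_end, angle_corner, angle_toe and angle_tip lies within 4.5 mm of its seat_ point (so flat on the recess floor, angle red face up), the ratchet is upright within 0.1 rad, and both are released and at rest (below 20 mm/s) (distance between angle_corner and seat_corner below 0.0045 m and distance between angle_toe and seat_toe below 0.0045 m and distance between angle_tip and seat_tip below 0.0045 m and distance between ratchet_head and seat_head below 0.0045 m and distance between ratchet_end and seat_end below 0.0045 m and angle between ratchet's own z axis and vertical below 0.1 rad and linear speed of each of angle, ratchet below 0.02 m/s); the robot touches nothing.
It fails at once if the chisel in the tray is moved by more than 20 mm (distance of chisel from where it was at the start of the episode above 0.02 m).
It fails at once if another bystander (mug, tape, spray can, brush, hammer, jar, bracket) is moved by more than 30 mm (distance of any of mug, tape, spraycan, brush, hammer, jar, bracket from where it was at the start of the episode above 0.03 m).
It also fails if it takes over 72 s, if anything falls off the work surface, if the arm or the gripper's body presses on something with over 40 N, if the wrist force passes 120 N, or if a joint passes its speed limit or range.

## Working session

There is one attempt and no reset: what is moved stays moved. The work goes in short steps, Python scripts to look and compute and a tool call to move; the robot and the scene stay as the last step left them, time stands still between calls to the robot, and variables do not carry over. Pictures are saved under pics/ and viewed, about 8 in all and at most 12, crops included, and the job is handed in when it is done.

Besides the shell and the picture viewer there is one more tool, called as name(argument=value, ...) on one line, values as JSON. drive_tool: Moves the arm, as the interface text tells. Its arguments: {"type":"object","properties":{"linear":{"type":"array","items":{"type":"array","items":{"type":"number"}}},"rot":{"type":"array","items":{"type":"array","items":{"type":"number"}}},"hand":{"type":"array","items":{"type":"number"}},"force":{"type":"number"}},"required":["linear","rot","hand"]}

```bash
mkdir -p pics; cat > h.py <<'E'
import numpy as np, cv2
from station import manip, cams, order
from scipy.spatial.transform import Rotation as R
def cam(n):
    m=cams.camera_model(n); f=240/np.tan(np.radians(m['vfov'])/2)
    return m,f,R.from_rotvec(m['rvec']).as_matrix(),np.array(m['tvec'])
def ray(n,uv):
    m,f,Rm,t=cam(n); d=np.array([(uv[0]-m['cx'])/f,(uv[1]-m['cy'])/f]); s=d.copy()
    for _ in range(20): s=d/(1+m['k1']*(s@s))
    return -Rm.T@t, Rm.T@np.array([s[0],s[1],1])
def onz(n,uv,z):
    c,d=ray(n,uv); return c+d*(z-c[2])/d[2]
def proj(n,P):
    m,f,Rm,t=cam(n); p=Rm@np.asarray(P,float)+t; s=p[:2]/p[2]; s=s*(1+m['k1']*(s@s)); return s*f+[m['cx'],m['cy']]
def tri(obs):
    A=np.zeros((3,3));b=np.zeros(3)
    for n,uv in obs:
        c,d=ray(n,uv); d=d/np.linalg.norm(d); M=np.eye(3)-np.outer(d,d); A+=M;b+=M@c
    return np.linalg.solve(A,b)
def snap(n,fn=None):
    im=cams.snapshot(n); 
    if fn: cv2.imwrite('pics/'+fn,im[:,:,::-1])
    return im
E
python3 - <<'E'
from h import *
np.set_printoptions(precision=4,suppress=True)
print(manip.tip_reach, manip.sense()['t'])
ims=[snap('scene','scene.png'),snap('side','side.png'),snap('wrist','wrist.png')]
cv2.imwrite('pics/sw.png',np.hstack([cv2.resize(i[:,:,::-1],(400,300)) for i in ims[1:]]))
for n in ['scene','side','wrist']:
    c,_=ray(n,(320,240)); print(n,c, onz(n,(320,240),0))
    for l in ['tray','seat_head','seat_end','seat_corner','seat_toe','seat_tip','ratchet_head','ratchet_end','angle_corner','angle_toe','angle_tip','rack','chisel']:
        print(l,[(np.round(d['at']),round(d['score'],2)) for d in cams.spot_point(l,n)[:3]])
E
```

```text
0.0726 0.0
scene [ 0.9996 -0.5661  0.8548] [0.4652 0.0628 0.    ]
tray [(array([222., 382.]), 0.56), (array([426., 236.]), 0.18)]
seat_head [(array([229., 420.]), 0.86), (array([367., 266.]), 0.24)]
seat_end [(array([166., 382.]), 0.78)]
seat_corner [(array([210., 368.]), 0.82)]
seat_toe [(array([232., 421.]), 0.71), (array([426., 238.]), 0.26)]
seat_tip [(array([232., 343.]), 0.77), (array([425., 280.]), 0.71), (array([230., 423.]), 0.57)]
ratchet_head [(array([329., 229.]), 0.93), (array([190., 280.]), 0.88)]
ratchet_end [(array([317., 141.]), 0.75), (array([118., 286.]), 0.75), (array([367., 268.]), 0.7)]
angle_corner [(array([167., 385.]), 0.59), (array([383., 162.]), 0.56)]
angle_toe [(array([412., 182.]), 0.7), (array([346., 244.]), 0.32), (array([196., 347.]), 0.19)]
angle_tip [(array([415., 179.]), 0.71), (array([364., 265.]), 0.69)]
rack [(array([394., 182.]), 0.75)]
chisel [(array([195., 344.]), 0.58), (array([425., 237.]), 0.22)]
side [-0.0061  0.7897  0.7339] [ 0.5748 -0.0596  0.    ]
tray [(array([388., 196.]), 0.67)]
seat_head [(array([388., 276.]), 0.7), (array([367., 
[... 504 characters left out ...]
]), 0.44), (array([424., 187.]), 0.15)]
angle_tip [(array([240., 358.]), 0.89), (array([228., 372.]), 0.71), (array([208., 296.]), 0.29)]
rack [(array([224., 372.]), 0.85)]
chisel [(array([411., 206.]), 0.65), (array([370., 176.]), 0.4), (array([387., 195.]), 0.18)]
wrist [0.6253 0.0809 0.3749] [ 0.6309 -0.0467  0.    ]
tray []
seat_head [(array([434., 230.]), 0.5)]
seat_end []
seat_corner [(array([228., 457.]), 0.88)]
seat_toe [(array([316., 451.]), 0.68)]
seat_tip [(array([219., 420.]), 0.71), (array([208., 108.]), 0.2)]
ratchet_head [(array([ 46., 371.]), 0.96)]
ratchet_end [(array([293., 128.]), 0.88)]
angle_corner [(array([293., 129.]), 0.66)]
angle_toe []
angle_tip []
rack []
chisel []
```

View pics/scene.png

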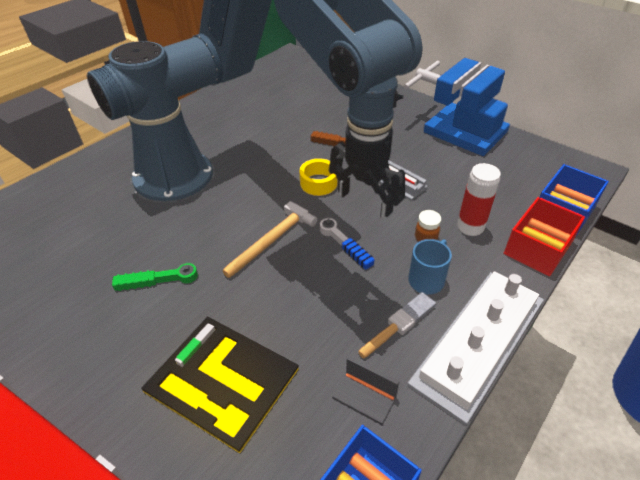

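View pics/sw.png

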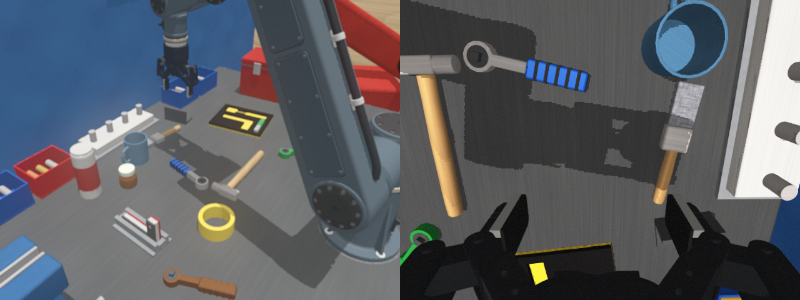

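The blue-handled ratchet (scene ~345,243) is the meant one. The green one (155,277) and the brown one (325,138) are look-alikes. The tray is at scene (222,382), and the rack is at side (224,372), hidden behind the gripper in the scene view.

```bash
cat >> h.py <<'E'
from scipy.optimize import least_squares
def yellow(im):
    h=cv2.cvtColor(im,cv2.COLOR_RGB2HSV); return cv2.inRange(h,(22,120,60),(38,255,255))
def blue(im):
    h=cv2.cvtColor(im,cv2.COLOR_RGB2HSV); return cv2.inRange(h,(105,150,60),(130,255,255))
E
python3 - <<'E'
from h import *
np.set_printoptions(precision=4,suppress=True)
s=manip.sense(); print(R.from_quat(s['tool_rot']).as_matrix())
m,f,Rm,t=cam('wrist'); T=R.from_quat(s['tool_rot']).as_matrix()
print('cam in tool', T.T@(-Rm.T@t-s['tcp_pos']), (T.T@Rm.T))
pts={'head':(66.5,-55,6),'end':(-80,-55,6),'corner':(-36,6,6),'tip':(-36,65,6)}
ob={'scene':{'head':(229,420),'end':(166,382),'corner':(210,368),'tip':(232,343)},'side':{'end':(421,191),'corner':(393,195),'tip':(390,205)}}
def res(p):
    c,s_=np.cos(p[2]),np.sin(p[2]); r=[]
    for n in ob:
        for k,uv in ob[n].items():
            a=np.array(pts[k])/1e3; r+=list(proj(n,[p[0]+c*a[0]-s_*a[1],p[1]+s_*a[0]+c*a[1],a[2]])-uv)
    return r
for y0 in (0,-1.57,3.14,1.57):
    o=least_squares(res,[.65,-.3,y0],loss='soft_l1'); print('tray',o.x,o.cost)
print(np.round(res(o.x)))
print('ratchet head/end', onz('scene',(329,229),0.02),onz('scene',(372,262),.02), onz('wrist',(46,371),0), onz('wrist',(480*1.6,0),0))
print('wrist head',onz('wrist',(127,92),.02),onz('wrist',(300,130),.02))
print('rack',tri([('scene',(394,182)),('side',(224,372))]),onz('side',(224,372),0),onz('scene',(394,182),0))
a=cv2.imread('pics/side.png')[310:430,150:310]; b=cv2.imread('pics/scene.png')[120:290,300:460]
cv2.imwrite('pics/c1.png',np.hstack([cv2.resize(a,(533,400)),cv2.resize(b,(376,400))])[:,:800])
E
```

```text
[[-0.      1.     -0.0001]
 [ 1.      0.      0.    ]
 [ 0.     -0.0001 -1.    ]]
cam in tool [ 0.0808  0.0003 -0.071 ] [[ 0.0007 -0.949  -0.3153]
 [ 1.      0.0008  0.0001]
 [ 0.0001 -0.3153  0.949 ]]
tray [ 0.5545 -0.3317  0.1057] 12.64800086832618
tray [ 0.5545 -0.3317  0.1057] 12.64800086832364
tray [ 0.5545 -0.3317  0.1057] 12.648000868324145
tray [ 0.5545 -0.3317  0.1057] 12.648000868323647
[ 1.  3.  3. -1. -0. -1. -2.  1.  1. -1.  5.  1. -1.  1.]
ratchet head/end [0.4714 0.0896 0.02  ] [0.6122 0.0676 0.02  ] [ 0.3084 -0.2104  0.    ] [1.0292 0.1793 0.    ]
wrist head [0.4621 0.0959 0.02  ] [0.6123 0.0634 0.02  ]
rack [0.4852 0.3554 0.0007] [0.4875 0.356  0.    ] [0.4834 0.3545 0.    ]
```

View pics/c1.png

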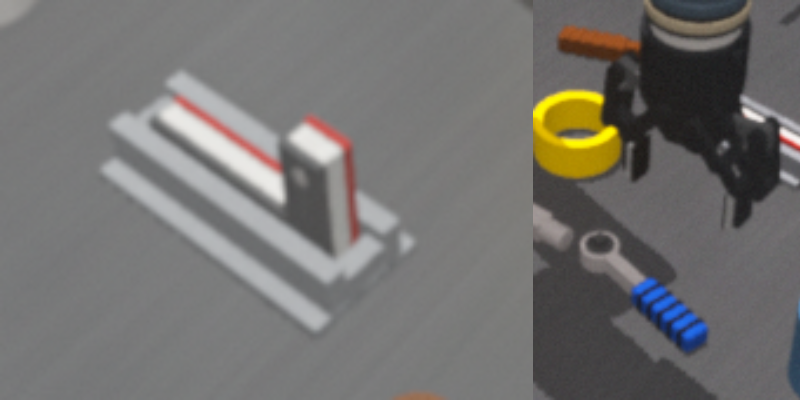

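The crop shows the angle with a white edge, its red face on the side away from the side camera, and the short leg at the lower right (side ~246,355). The blue ratchet lies stub up and is confirmed as the target. Next I'll compute the rack and angle directions.

```bash
python3 - <<'E'
from h import *
np.set_printoptions(precision=4,suppress=True)
# slot/long-leg ends in side crop (scale 533/160)
k=160/533
P=lambda x,y:(150+x*k,310+y*k)
print('toe top',onz('side',P(165,105),.036),' leg base long top',onz('side',P(285,195),.036))
print('short top corners', [onz('side',P(*p),.088) for p in [(285,135),(308,117),(352,142),(335,165)]])
print('rack outer', [onz('side',P(*p),.002) for p in [(105,168),(318,330)]], [onz('side',P(*p),.033) for p in [(115,120),(335,275),(180,75),(400,225)]])
print('others:')
for l in ['tape','spraycan','jar','mug','brush','hammer','bracket']:
    for n in('scene','side'):
        d=cams.spot_point(l,n)[:1]; print(l,n,[(onz(n,x['at'],0.0)[:2],round(x['score'],2)) for x in d])
E
```

```text
toe top [0.5445 0.3515 0.036 ]  leg base long top [0.4528 0.361  0.036 ]
short top corners [array([0.4433, 0.3655, 0.088 ]), array([0.442 , 0.3506, 0.088 ]), array([0.4145, 0.3507, 0.088 ]), array([0.4117, 0.3662, 0.088 ])]
rack outer [array([0.5647, 0.3805, 0.002 ]), array([0.4061, 0.3936, 0.002 ])] [array([0.5604, 0.372 , 0.033 ]), array([0.4026, 0.3822, 0.033 ]), array([0.5559, 0.3294, 0.033 ]), array([0.3963, 0.3412, 0.033 ])]
others:
tape scene [(array([0.3354, 0.2158]), 0.64)]
tape side [(array([0.3305, 0.2205]), 0.92)]
spraycan scene [(array([0.7189, 0.325 ]), 0.94)]
spraycan side [(array([0.7321, 0.3177]), 0.66)]
jar scene [(array([0.6586, 0.2182]), 0.72)]
jar side [(array([0.658 , 0.2259]), 0.87)]
mug scene [(array([0.5996, 0.0608]), 0.64)]
mug side [(array([0.7338, 0.1069]), 0.74)]
brush scene [(array([ 0.7427, -0.0268]), 0.69)]
brush side [(array([ 0.7444, -0.0324]), 0.69)]
hammer scene []
hammer side [(array([ 0.3865, -0.0351]), 0.78)]
bracket scene [(array([ 0.7774, -0.1921]), 0.79)]
bracket side [(array([ 0.7842, -0.207 ]), 0.85)]
```

drive_tool(linear=[[17, -22, 20], [17, -22, 20], [17, -22, 20], [17, -22, 20], [15, -20, 20], [0, 0, 0], [0, 0, 0], [0, 0, 0], [0, 0, 0], [0, 0, 0], [0, 0, 0], [0, 0, 0], [0, 0, 0], [0, 0, 0], [0, 0, 0], [0, 0, 0], [0, 0, 0], [0, 0, 0], [0, 0, 0]], rot=[[0, 0, 0], [0, 0, 0], [0, 0, 0], [0, 0, 0], [0, 0, 0], [0, 0, -7], [0, 0, -7], [0, 0, -7], [0, 0, -7], [0, 0, -7], [0, 0, -7], [0, 0, -7], [0, 0, -7], [0, 0, -7], [0, 0, -7], [0, 0, -7], [0, 0, -2], [0, 0, 0], [0, 0, 0]], hand=[60, 60, 60, 60, 60, 60, 60, 60, 60, 60, 60, 60, 60, 60, 60, 60, 60, 60, 60], force=80)

```text
t: 4.38
tcp_pos: [0.5159, 0.0856, 0.2013]
tool_rot: [0.08, 0.997, -0.001, 0.005]
force: [0.4, 0.1, 0.5]
finger_gap: 0.7
```

```bash
cat >> h.py <<'E'
def pose():
    s=manip.sense(); return np.array(s['tcp_pos']), R.from_quat(s['tool_rot']).as_matrix(), s
def fit2(model,world):
    """planar rigid fit: model xy (m) -> world xy; returns x,y,yaw,res"""
    m=np.array(model);w=np.array(world);mc=m.mean(0);wc=w.mean(0)
    a=m-mc;b=w-wc; th=np.arctan2((a[:,0]*b[:,1]-a[:,1]*b[:,0]).sum(),(a*b).sum())
    c,s=np.cos(th),np.sin(th); t=wc-np.array([[c,-s],[s,c]])@mc
    return t,th,np.linalg.norm((np.array([[c,-s],[s,c]])@m.T).T+t-w,axis=1)
E
python3 - <<'E'
from h import *
np.set_printoptions(precision=4,suppress=True)
p,T,s=pose(); print(p,T,s['t'],s['finger_gap'],manip.tip_reach)
im=snap('wrist','w2.png')
for l in ['ratchet_head','ratchet_end','ratchet']:
    print(l,[(np.round(d['at']),round(d['score'],2),onz('wrist',d['at'],0)) for d in cams.spot_point(l,'wrist')[:3]])
h=blue(im); n,lab,st,ce=cv2.connectedComponentsWithStats(cv2.dilate(h,np.ones((9,9))))
for i in range(1,n):
    if st[i,4]>1500:
        ys,xs=np.where((lab==i)&(h>0)); r=cv2.minAreaRect(np.c_[xs,ys].astype(np.float32)); print(r, [onz('wrist',q,.02)[:2] for q in cv2.boxPoints(r)])
E
```

```text
[0.5159 0.0856 0.2013] [[-0.9871  0.1596  0.0102]
 [ 0.1595  0.9872 -0.0028]
 [-0.0105 -0.0012 -0.9999]] 4.3833 0.7002440424688572 0.0726
ratchet_head [(array([323., 143.]), 0.67, array([0.4611, 0.1003, 0.    ]))]
ratchet_end [(array([308., 329.]), 0.71, array([0.6041, 0.0653, 0.    ]))]
ratchet [(array([312., 234.]), 0.86, array([0.5241, 0.0821, 0.    ]))]
((308.6438293457031, 293.34295654296875), (39.51228713989258, 113.2818603515625), 3.814074993133545) [array([0.6061, 0.048 ]), array([0.517 , 0.0699]), array([0.5231, 0.0964]), array([0.6132, 0.0775])]
```

View pics/w2.png

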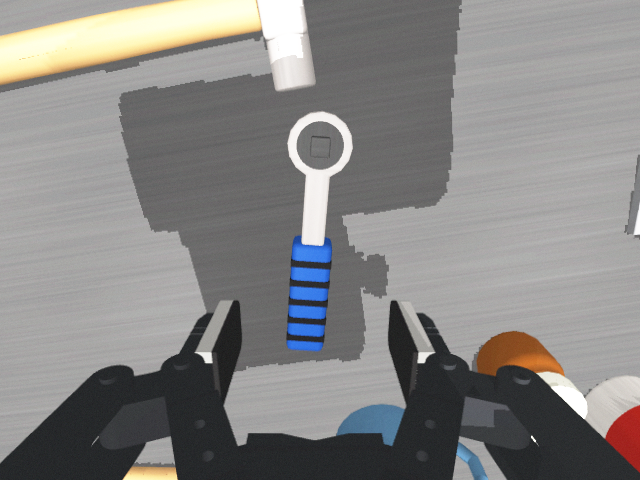

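The wrist view has the ratchet stub up, head (320,146), blue handle (309,293), and the hammer face close to the head at (295,80). I'll grasp the neck high, with the fingertips about 10 mm above the bench.

drive_tool(linear=[[4.5, 0, 0], [0, 0, 30], [0, 0, 30], [0, 0, 30], [0, 0, 15], [0, 0, 0], [0, 0, 0]], rot=[[0, 0.6, 4.8], [0, 0, 0], [0, 0, 0], [0, 0, 0], [0, 0, 0], [0, 0, 0], [0, 0, 0]], hand=[40, 40, 40, 40, 40, 40, 40])

```text
t: 5.17
tcp_pos: [0.5151, 0.0862, 0.0947]
tool_rot: [0.125, 0.992, 0.0, 0.004]
force: [-0.8, 0.1, 0.4]
finger_gap: 0.467
```

```bash
python3 - <<'E'
from h import *
np.set_printoptions(precision=4,suppress=True)
p,T,s=pose(); print(p,T,s['t'],s['finger_gap'],manip.tip_reach)
snap('wrist','w3.png')
print(onz('wrist',(320,100),.022)); print(p+T@[0,0,.0726])
E
```

```text
[0.5151 0.0862 0.0947] [[-0.9686  0.2486  0.0088]
 [ 0.2486  0.9686 -0.001 ]
 [-0.0088  0.0012 -1.    ]] 5.1667 0.46723545870650507 0.0726
[0.435  0.1087 0.022 ]
[0.5158 0.0861 0.0221]
```

View pics/w3.png

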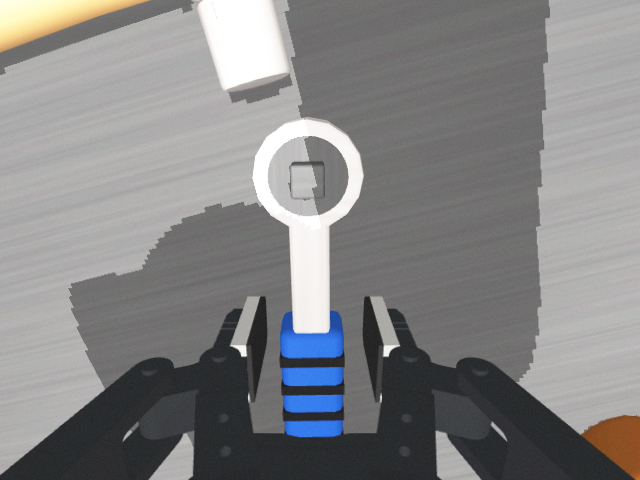

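```bash
python3 - <<'E'
from h import *
np.set_printoptions(precision=4,suppress=True)
p,T,s=pose(); tip=p+T@[0,0,.0726]
for uv in [(308,174),(312,330)]:
    w=onz('wrist',uv,.022); print(w, 'rel tip in tool mm',T.T@(w-tip)*1e3)
E
```

```text
[0.4592 0.098  0.022 ] rel tip in tool mm [57.7686 -2.5033 -0.0991]
[0.5243 0.0828 0.022 ] rel tip in tool mm [-9.0974 -1.1086  0.5106]
```

drive_tool(linear=[[6.5, -1.8, 6], [0, 0, 6], [0, 0, 0], [0, 0, 0], [0, 0, 0], [0, 0, 0], [0, 0, 0], [0, 0, 0], [0, 0, 0], [0, 0, 0]], rot=[[0, 0.5, 0], [0, 0, 0], [0, 0, 0], [0, 0, 0], [0, 0, 0], [0, 0, 0], [0, 0, 0], [0, 0, 0], [0, 0, 0], [0, 0, 0]], hand=[40, 40, 40, 8, 8, 8, 8, 8, 8, 8], force=80)

```text
t: 6.05
tcp_pos: [0.5098, 0.0861, 0.0863]
tool_rot: [0.125, 0.992, 0.001, 0.004]
force: [0.4, 0.8, 0.2]
finger_gap: 0.154
```

drive_tool(linear=[[0, 0, 0], [0, 0, 0], [0, 0, -10], [0, 0, -15], [0, 0, -15], [0, 0, 0]], rot=[[0, 0, 0], [0, 0, 0], [0, 0, 0], [0, 0, 0], [0, 0, 0], [0, 0, 0]], hand=[8, 8, 8, 8, 8, 8])

```text
t: 6.55
tcp_pos: [0.5083, 0.0861, 0.1274]
tool_rot: [0.125, 0.992, 0.001, 0.001]
force: [1.1, 0.2, -2.8]
finger_gap: 0.15
```

```bash
python3 - <<'E'
from h import *
np.set_printoptions(precision=4,suppress=True)
p,T,s=pose(); print(p,T,s['t'],s['finger_gap'],s['force'])
im=snap('wrist','w4.png'); im2=snap('scene')
cv2.imwrite('pics/w4b.png',np.hstack([cv2.resize(im,(400,300)),cv2.resize(im2[110:310,230:497],(400,300))])[:,:,::-1])
E
```

```text
[0.5083 0.0861 0.1274] [[-0.9685  0.2488  0.0031]
 [ 0.2488  0.9685  0.0012]
 [-0.0027  0.002  -1.    ]] 6.55 0.15035199235369173 [ 1.0945  0.1778 -2.8316]
```

View pics/w4b.png

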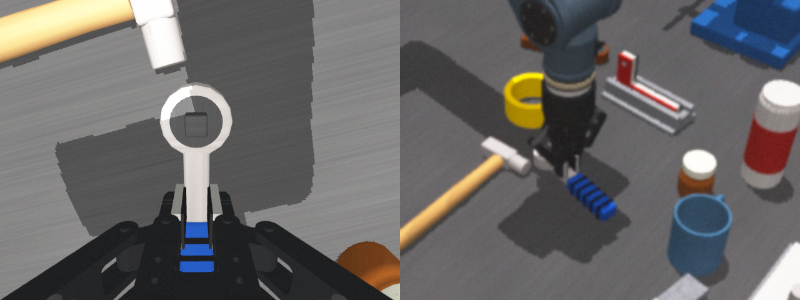

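drive_tool(linear=[[-14, -34, -20], [-14, -34, -20], [-14, -34, -20], [-14, -34, -20], [-14, -34, -20], [-14, -34, -20], [-14, -34, 0], [-14, -34, 0], [-14, -34, 0], [-14, -34, 0], [-14, -34, 0], [-14, -34, 0], [-14, -34, 0], [0, 0, 0]], rot=[[0, 0, 0], [0, 0, 0], [0, 0, 0], [0, 0, 0], [0, 0, 0], [0, 0, 0], [0, 0, 0], [0, 0, 0], [0, 0, 0], [0, 0, 0], [0, 0, 0], [0, 0, 0], [0, 0, 0], [0, 0, 0]], hand=[8, 8, 8, 8, 8, 8, 8, 8, 8, 8, 8, 8, 8, 8])

```text
t: 7.82
tcp_pos: [0.5696, -0.4036, 0.2304]
tool_rot: [0.122, 0.992, 0.002, -0.013]
force: [0.4, -1.1, -3.2]
finger_gap: 0.157
```

drive_tool(linear=[[0, 0, 0], [0, 0, 0], [0, 0, 0], [0, 0, 0], [0, 0, 0], [0, 0, 0], [0, 0, 0], [0, 0, 0], [0, 0, 0], [0, 0, 0], [0, 0, 0], [0, 0, 0], [0, 0, 0], [0, 0, 0], [0, 0, 0], [0, 0, 0], [0, 0, 0], [0, 0, 0], [0, 0, 0], [0, 0, 0]], rot=[[0, 0, 7], [0, 0, 7], [0, 0, 7], [0, 0, 7], [0, 0, 7], [0, 0, 7], [0, 0, 7], [0, 0, 7], [0, 0, 7], [0, 0, 7], [0, 0, 7], [0, 0, 7], [0, 0, 7], [0, 0, 7], [0, 0, 7], [0, 0, 7], [0, 0, 7], [0, 0, 7], [0, 0, 7], [0, 0, 7]], hand=[8, 8, 8, 8, 8, 8, 8, 8, 8, 8, 8, 8, 8, 8, 8, 8, 8, 8, 8, 8])

```text
t: 9.48
tcp_pos: [0.5541, -0.3927, 0.1883]
tool_rot: [0.979, 0.197, -0.029, -0.034]
force: [0.0, 0.4, -3.3]
finger_gap: 0.153
```

drive_tool(linear=[[0, 0, 0], [0, 0, 0], [0, 0, 0], [0, 0, 0], [0, 0, 0]], rot=[[0, 0, 7], [0, 0, 7], [0, 0, 6], [0, 0, 0], [0, 0, 0]], hand=[8, 8, 8, 8, 8])

```text
t: 9.9
tcp_pos: [0.5509, -0.3886, 0.1793]
tool_rot: [0.998, 0.018, -0.04, -0.033]
force: [-0.1, -0.4, -3.3]
finger_gap: 0.151
```

```bash
cat >> h.py <<'E'
def go(P,M):
    p,T,s=pose(); M=np.asarray(M)
    print('lin mm',np.round(T.T@(np.asarray(P)-p)*1e3,1),'rotvec deg',np.round(np.degrees(R.from_matrix(T.T@M).as_rotvec()),2),'t',round(s['t'],2),'F',np.round(s['force'],1),'gap',round(s['finger_gap'],3),'p',np.round(p,4))
def down(yang):  # tool z down, tool y at world azimuth yang (rad)
    y=np.array([np.cos(yang),np.sin(yang),0]); z=np.array([0,0,-1.]); return np.c_[np.cross(y,z),y,z]
E
python3 - <<'E'
from h import *
go([.576,-.385,.25],down(np.radians(-83.9)))
E
```

```text
lin mm [ 19.6  -7.5 -72.1] rotvec deg [-4.06  4.37 -3.99] t 9.9 F [-0.1 -0.4 -3.3] gap 0.151 p [ 0.5509 -0.3886  0.1793]
```

drive_tool(linear=[[5, -2, -25], [5, -2, -25], [5, -2, -24], [5, -2, 0], [0, 0, -2], [0, 0, 0]], rot=[[-2, 2, -2], [-2, 2, -2], [0, 0.4, 0], [0, 0, 0], [0, 0, 0], [0, 0, 0]], hand=[8, 8, 8, 8, 8, 8])

```text
t: 10.4
tcp_pos: [0.5716, -0.3786, 0.2486]
tool_rot: [0.998, 0.061, -0.003, -0.005]
force: [0.3, 0.4, -3.2]
finger_gap: 0.158
```

```bash
python3 - <<'E'
from h import *
np.set_printoptions(precision=4,suppress=True)
go([.576,-.385,.25],down(np.radians(-83.9)))
im=snap('wrist','w5.png')
for l in ['seat_head','seat_end','seat_corner','seat_toe','seat_tip','ratchet_head','ratchet_end']:
    print(l,[(np.round(d['at']),round(d['score'],2),onz('wrist',d['at'],0.006)[:2]) for d in cams.spot_point(l,'wrist')[:2]])
E
```

```text
lin mm [ 3.6  6.9 -1.5] rotvec deg [-0.57  0.36  0.95] t 10.4 F [ 0.3  0.4 -3.2] gap 0.158 p [ 0.5716 -0.3786  0.2486]
seat_head [(array([324., 143.]), 0.88, array([ 0.6251, -0.3761]))]
seat_end [(array([256., 262.]), 0.24, array([ 0.5162, -0.3303]))]
seat_corner []
seat_toe [(array([246., 139.]), 0.67, array([ 0.6208, -0.3153]))]
seat_tip [(array([188., 265.]), 0.92, array([ 0.5061, -0.2717]))]
ratchet_head [(array([314., 182.]), 0.58, array([ 0.5933, -0.3726]))]
ratchet_end [(array([189., 263.]), 0.26, array([ 0.5086, -0.2725]))]
```

View pics/w5.png

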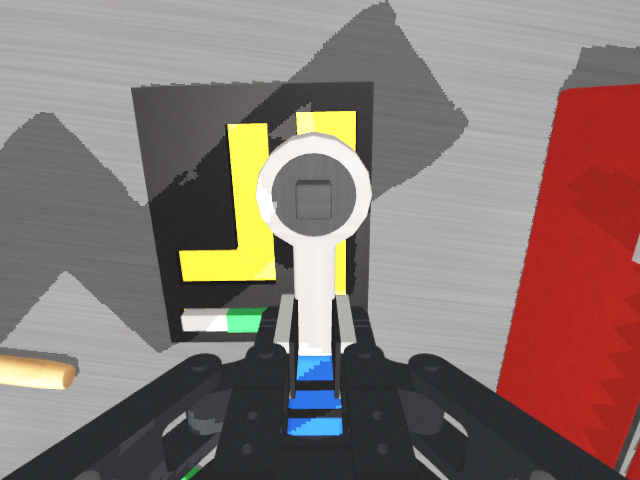

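The view shows the tray with its top edge at row ~85 and columns 132–374. The L recess is visible at (225,210), the head recess at (326,120), the chisel at (222,320), and the held ratchet head at (314,195). I'll fit the tray by its yellow mask.

```bash
cat >> h.py <<'E'
from scipy.optimize import minimize
g=2
POLY=[np.array([(-50-g,-8-g),(80+g,-8-g),(80+g,20+g),(-22+g,20+g),(-22+g,72+g),(-50-g,72+g)])/1e3,
 np.array([(-87.5-g,-55-14-g),(0+g,-55-14-g),(0+g,-55-8-g),(45.5-g,-55-8-g),(45.5-g,-76-g),(87.5+g,-76-g),(87.5+g,-34+g),(45.5-g,-34+g),(45.5-g,-47+g),(0+g,-47+g),(0+g,-41+g),(-87.5-g,-41+g)])/1e3]
def tw(x,a): c,s=np.cos(x[2]),np.sin(x[2]); return np.array([[c,-s],[s,c]])@np.asarray(a)[:2]+x[:2]
def rend(n,x,polys=POLY):
    o=np.zeros((480,640),np.uint8)
    for q in polys:
        ms=[]
        for z in (.006,.015):
            m=np.zeros_like(o); pts=np.array([proj(n,[*tw(x,a),z]) for a in q]); cv2.fillPoly(m,[np.round(pts*16).astype(np.int32)],255,cv2.LINE_AA,4); ms.append(m)
        o=np.maximum(o,np.minimum(*ms))
    return o
def fittray(n,im,x0,W):
    y=cv2.GaussianBlur(yellow(im).astype(np.float32),(0,0),2)
    f=lambda v:np.mean((W*(cv2.GaussianBlur(rend(n,np.array(v)*[.001,.001,.01]).astype(np.float32),(0,0),2)-y))**2)
    o=minimize(f,np.array(x0)/[.001,.001,.01],method='Nelder-Mead',options=dict(initial_simplex=np.array(x0)/[.001,.001,.01]+np.array([[0,0,0],[8,0,0],[0,8,0],[0,0,4]]),xatol=.05,fatol=.01))
    return o.x*[.001,.001,.01],o.fun
E
python3 - <<'E'
from h import *
np.set_printoptions(precision=4,suppress=True)
im=cv2.imread('pics/w5.png')[:,:,::-1].copy()
W=np.ones((480,640),np.float32); W[295:]=0; W[125:,252:380]=0; W[:,380:]=0
x,f=fittray('wrist',im,[.5545,-.3317,.1057],W); print('tray wrist',x,f)
im2=cv2.imread('pics/scene.png')[:,:,::-1].copy(); W=np.zeros((480,640),np.float32); W[325:445,150:300]=1
x2,f2=fittray('scene',im2,x,W); print('tray scene',x2,f2)
p,T,s=pose(); tip=p+T@[0,0,.0726]
h=onz('wrist',(314,196),tip[2]+.008); print('head in tool',T.T@(h-tip)*1e3)
o=im[:,:,::-1].copy(); e=cv2.Canny(rend('wrist',x),50,150); o[e>0]=(0,0,255); cv2.imwrite('pics/fit.png',o[60:360,100:500])
E
```

```text
tray wrist [ 0.5524 -0.3333  0.1352] 36.5028190612793Traceback (most recent call last):
  File "<stdin>", line 7, in <module>
  File "h.py", line 58, in fittray
    o=minimize(f,np.array(x0)/[.001,.001,.01],method='Nelder-Mead',options=dict(initial_simplex=np.array(x0)/[.001,.001,.01]+np.array([[0,0,0],[8,0,0],[0,8,0],[0,0,4]]),xatol=.05,fatol=.01))
    res = _minimize_neldermead(fun, x0, args, callback, bounds=bounds,
                               **options)
    fxr = func(xr)
    fx = function(np.copy(x), *(wrapper_args + args))
  File "h.py", line 57, in <lambda>
    f=lambda v:np.mean((W*(cv2.GaussianBlur(rend(n,np.array(v)*[.001,.001,.01]).astype(np.float32),(0,0),2)-y))**2)
                                            ~~~~^^^^^^^^^^^^^^^^^^^^^^^^^^^^^^^
  File "h.py", line 52, in rend
    m=np.zeros_like(o); pts=np.array([proj(n,[*tw(x,a),z]) for a in q]); cv2.fillPoly(m,[np.round(pts*16).astype(np.int32)],255,cv2.LINE_AA,4); ms.append(m)
                                      ~~~~^^^^^^^^^^^^^^^^
  File "h.py", line 14, in proj
    m,f,Rm,t=cam(n); p=Rm@np.asarray(P,float)+t; s=p[:2]/p[2]; s=s*(1+m['k1']*(s@s)); return s*f+[m['cx'],m['cy']]
             ~~~^^^
  File "h.py", line 5, in cam
    m=cams.camera_model(n); f=240/np.tan(np.radians(m['vfov'])/2)
ValueError: time passes only in moves, steps and waits
```

```bash
python3 - <<'E'
s=open('h.py').read()
s=s.replace("def cam(n):\n    m=cams.camera_model(n);","_C={}\ndef cam(n):\n    m=_C[n] if n in _C else _C.setdefault(n,cams.camera_model(n));")
open('h.py','w').write(s)
E
cat > t.py <<'E'
from h import *
np.set_printoptions(precision=4,suppress=True)
im=cv2.imread('pics/w5.png')[:,:,::-1].copy()
W=np.ones((480,640),np.float32); W[295:]=0; W[125:,252:380]=0; W[:,380:]=0
x,f=fittray('wrist',im,[.5545,-.3317,.1057],W); print('tray wrist',x,f)
im2=cv2.imread('pics/scene.png')[:,:,::-1].copy(); W=np.zeros((480,640),np.float32); W[325:445,150:300]=1
x2,f2=fittray('scene',im2,x,W); print('tray scene',x2,f2)
p,T,s=pose(); tip=p+T@[0,0,.0726]
h=onz('wrist',(314,196),tip[2]+.008); print('head in tool',T.T@(h-tip)*1e3)
o=im[:,:,::-1].copy(); e=cv2.Canny(rend('wrist',x),50,150); o[e>0]=(0,0,255); cv2.imwrite('pics/fit.png',o[60:360,100:500])
E
timeout 120 python3 t.py
```

```text
tray wrist [ 0.5524 -0.3333  0.1352] 36.5028190612793
tray scene [ 0.5535 -0.3309  0.1461] 22.859235763549805
head in tool [51.8089  0.0605 -8.3756]
```

View pics/fit.png

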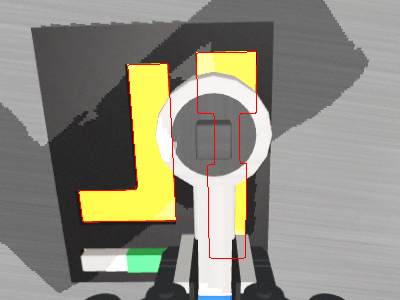

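The fit overlays the recess edges to about a pixel.

```bash
cat >> h.py <<'E'
TR=np.array([.5524,-.3333,.1352])
def rgo(z,off=51.3):
    M=down(TR[2]-np.pi/2); go([*tw(TR,[(66.5-off)/1e3,-.055]),z],M)
E
python3 - <<'E'
from h import *
rgo(.12)
E
```

```text
lin mm [  3.8   9.  127.8] rotvec deg [-0.67  0.41 -0.8 ] t 10.8 F [ 0.7 -0.1 -2.9] gap 0.155 p [ 0.5711 -0.3786  0.2479]
```

drive_tool(linear=[[4, 9, 0], [0, 0, 30], [0, 0, 30], [0, 0, 30], [0, 0, 30], [0, 0, 0], [0, 0, 0]], rot=[[-0.7, 0.4, -0.8], [0, 0, 0], [0, 0, 0], [0, 0, 0], [0, 0, 0], [0, 0, 0], [0, 0, 0]], hand=[8, 8, 8, 8, 8, 8, 8])

```text
t: 11.38
tcp_pos: [0.5814, -0.3951, 0.1271]
tool_rot: [0.998, 0.07, 0.006, 0.007]
force: [0.8, 0.1, -1.9]
finger_gap: 0.154
```

```bash
python3 - <<'E'
from h import *
rgo(.105)
E
```

```text
lin mm [ -5.3 -10.5  21.9] rotvec deg [ 0.89 -0.58  0.23] t 11.38 F [ 0.8  0.1 -1.9] gap 0.154 p [ 0.5814 -0.3951  0.1271]
```

drive_tool(linear=[[-4, -8, 0], [0, 0, 0], [0, 0, 0], [0, 0, 10], [0, 0, 0], [0, 0, 0]], rot=[[0.7, -0.4, 0.2], [0, 0, 0], [0, 0, 0], [0, 0, 0], [0, 0, 0], [0, 0, 0]], hand=[8, 8, 8, 8, 8, 8])

```text
t: 11.88
tcp_pos: [0.5793, -0.3905, 0.1248]
tool_rot: [0.998, 0.068, 0.006, 0.006]
force: [-0.1, 0.0, -3.7]
finger_gap: 0.157
```

```bash
python3 - <<'E'
from h import *
rgo(.105)
E
```

```text
lin mm [-3.9 -5.5 19.7] rotvec deg [ 0.77 -0.65  0.06] t 11.88 F [-0.1  0.  -3.7] gap 0.157 p [ 0.5793 -0.3905  0.1248]
```

drive_tool(linear=[[-4, -6, 8], [-2, -2, 8], [0, 0, 8], [0, 0, 5], [0, 0, 0]], rot=[[0.8, -0.6, 0.1], [0.4, -0.3, 0], [0, 0, 0], [0, 0, 0], [0, 0, 0]], hand=[8, 8, 8, 8, 8])

```text
t: 12.3
tcp_pos: [0.5737, -0.3845, 0.0981]
tool_rot: [0.998, 0.067, -0.001, -0.002]
force: [-1.7, 0.7, 1.2]
finger_gap: 0.156
```

```bash
python3 - <<'E'
from h import *
rgo(.105)
E
```

```text
lin mm [ 1.   1.3 -6.9] rotvec deg [-0.18  0.07 -0.03] t 12.3 F [-1.7  0.7  1.2] gap 0.156 p [ 0.5737 -0.3845  0.0981]
```

drive_tool(linear=[[1.5, 2, 0], [0.5, 0.8, 3], [0, 0, 4], [0, 0, 4], [0, 0, 0]], rot=[[0, 0, 0], [0, 0, 0], [0, 0, 0], [0, 0, 0], [0, 0, 0]], hand=[8, 8, 8, 8, 8])

```text
t: 12.72
tcp_pos: [0.5763, -0.3872, 0.0936]
tool_rot: [0.998, 0.068, -0.002, -0.002]
force: [0.6, -0.5, -2.0]
finger_gap: 0.151
```

```bash
python3 - <<'E'
from h import *
rgo(.0923); snap('wrist','w6.png'); a=cv2.imread('pics/w6.png')
for n in ['scene']:
    im=snap(n)[:,:,::-1]; b=im[310:460,130:330]
cv2.imwrite('pics/w6b.png',np.hstack([cv2.resize(a,(400,300)),cv2.resize(b,(400,300),interpolation=cv2.INTER_CUBIC)]))
E
```

```text
lin mm [-1.2 -1.6  1.3] rotvec deg [-0.25  0.16  0.02] t 12.72 F [ 0.6 -0.5 -2. ] gap 0.151 p [ 0.5763 -0.3872  0.0936]
```

View pics/w6b.png

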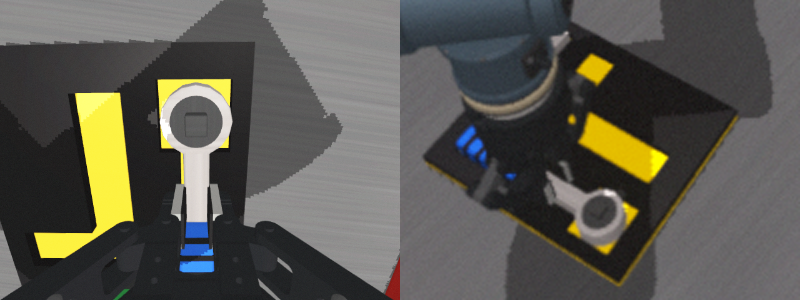

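The wrist view shows the head at (314,189) over the square head recess, nearly centred. I'll check numerically.

```bash
python3 - <<'E'
from h import *
np.set_printoptions(precision=4,suppress=True)
im=cv2.imread('pics/w6.png')
sk=im[110:270,230:400]
g=cv2.cvtColor(im,cv2.COLOR_BGR2GRAY)
h=cv2.HoughCircles(cv2.medianBlur(g,5),cv2.HOUGH_GRADIENT,1,100,param1=100,param2=25,minRadius=45,maxRadius=65); print(h)
for z in (.028,.032):
    print(onz('wrist',(314,189),z), tw(TR,[.0665,-.055]))
print('seat head px',proj('wrist',[*tw(TR,[.0665,-.055]),.028]),'radius px', np.linalg.norm(proj('wrist',[*tw(TR,[.0665,-.055+.021]),.028])-proj('wrist',[*tw(TR,[.0665,-.055]),.028])))
W=np.zeros((480,640),np.float32); W[:400,50:240]=1
print(fittray('wrist',im[:,:,::-1].copy(),TR,W))
rgo(.0923)
E
```

```text
[[[312.5 190.5  57.8]]]
[ 0.6301 -0.3799  0.028 ] [ 0.6257 -0.3788]
[ 0.6309 -0.3798  0.032 ] [ 0.6257 -0.3788]
seat head px [309.4125 200.6669] radius px 58.45563653202021
(array([ 0.554 , -0.3335,  0.138 ]), np.float64(522.857421875))
lin mm [-1.4 -1.8  0.3] rotvec deg [-0.21  0.12  0.01] t 12.82 F [ 1.3 -0.3 -2.9] gap 0.159 p [ 0.5765 -0.3874  0.0926]
```

drive_tool(linear=[[-3, -2, 0], [-1, -1, 1], [0, 0, 2], [0, 0, 2], [0, 0, 0], [0, 0, 0], [0, 0, 0], [0, 0, 0], [0, 0, -15], [0, 0, -30], [0, 0, -30], [0, 0, -30], [0, 0, -10]], rot=[[0, 0, 0], [0, 0, 0], [0, 0, 0], [0, 0, 0], [0, 0, 0], [0, 0, 0], [0, 0, 0], [0, 0, 0], [0, 0, 0], [0, 0, 0], [0, 0, 0], [0, 0, 0], [0, 0, 0]], hand=[8, 8, 8, 8, 45, 45, 45, 45, 45, 45, 45, 45, 45])

```text
t: 13.9
tcp_pos: [0.5706, -0.3844, 0.2061]
tool_rot: [0.998, 0.068, -0.005, -0.005]
force: [0.2, -0.3, -0.6]
finger_gap: 0.529
```

```bash
python3 - <<'E'
from h import *
np.set_printoptions(precision=4,suppress=True)
rgo(.0923)
im=snap('wrist','w7.png'); im2=snap('scene','s7.png')
W=np.zeros((480,640),np.float32); W[:300,50:250]=1
x,f=fittray('wrist',im,TR,W); print('tray',x,f)
g=cv2.cvtColor(im,cv2.COLOR_RGB2GRAY)
h=cv2.HoughCircles(cv2.medianBlur(g,5),cv2.HOUGH_GRADIENT,1,100,param1=100,param2=25,minRadius=25,maxRadius=65); print(h)
print('expected head',proj('wrist',[*tw(x,[.0665,-.055]),.028]),np.linalg.norm(proj('wrist',[*tw(x,[.0665,-.055+.021]),.028])-proj('wrist',[*tw(x,[.0665,-.055]),.028])), 'handle end', proj('wrist',[*tw(x,[-.0875,-.055]),.028]))
cv2.imwrite('pics/w7b.png',im[:,:,::-1][40:480,80:560])
E
```

```text
lin mm [  5.    3.2 113.7] rotvec deg [-0.64  0.48  0.02] t 13.9 F [ 0.2 -0.3 -0.6] gap 0.529 p [ 0.5706 -0.3844  0.2061]
tray [ 0.5527 -0.3334  0.136 ] 42.06575012207031
[[[318.5  149.5   25.25]]]
expected head [321.3249 148.8605] 33.45527639715204 handle end [320.0804 356.3969]
```

View pics/w7b.png

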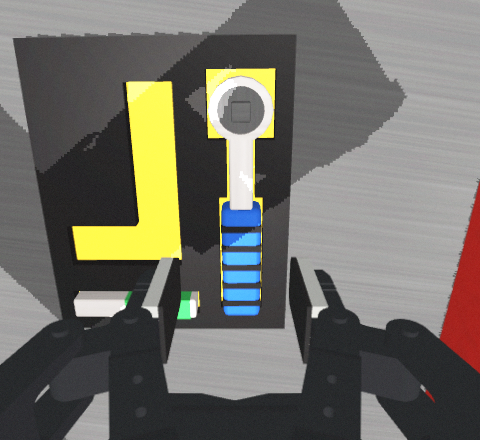

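Ratchet sits in its recess, with the head at full-image (321,149), exactly where expected. Now a light press with closed fingers on the neck.

drive_tool(linear=[[2, 1, 0], [2, 2, 25], [0, 0, 25], [0, 0, 25], [0, 0, 15], [0, 0, 5], [0, 0, 4], [0, 0, 4], [0, 0, 4]], rot=[[-0.6, 0.5, 0], [0, 0, 0], [0, 0, 0], [0, 0, 0], [0, 0, 0], [0, 0, 0], [0, 0, 0], [0, 0, 0], [0, 0, 0]], hand=[0, 0, 0, 0, 0, 0, 0, 0, 0], force=80)

```text
t: 14.75
tcp_pos: [0.5732, -0.3847, 0.1006]
tool_rot: [0.998, 0.068, -0.002, -0.002]
force: [-3.8, 3.5, 19.9]
finger_gap: -0.003
```

drive_tool(linear=[[0, 0, -35], [0, 0, -38], [0, 0, -38], [0, 0, -30], [0, 0, -4], [0, 0, -4], [0, 0, -4], [0, 0, -4], [0, 0, -4], [0, 0, -4], [0, 0, -4], [0, 0, -4], [0, 0, -4], [0, 0, 0]], rot=[[0, 0, 0], [0, 0, -4], [0, 0, -7], [0, 0, -7], [0, 0, -7], [0, 0, -7], [0, 0, -7], [0, 0, -7], [0, 0, -7], [0, 0, -7], [0, 0, -7], [0, 0, -7], [0, 0, -6], [0, 0, 0]], hand=[0, 60, 60, 60, 60, 60, 60, 60, 60, 60, 60, 60, 60, 60])

```text
t: 15.92
tcp_pos: [0.5705, -0.3812, 0.2751]
tool_rot: [0.706, 0.708, -0.001, -0.013]
force: [-0.0, 0.8, -0.5]
finger_gap: 0.702
```

```bash
python3 - <<'E'
from h import *
# viewpoint: camera looks down and -toolx (=-y); camera at TCP+0.081 y, hits z=0.05 about 0.3*.33 back -> TCP roughly over target
go([.47,.35,.27],down(-.07))
E
```

```text
lin mm [731.2 -98.6  20. ] rotvec deg [-1.14 -0.98  4.14] t 15.92 F [-0.   0.8 -0.5] gap 0.702 p [ 0.5705 -0.3812  0.2751]
```

drive_tool(linear=[[38, -5, 0], [38, -5, 0], [38, -5, 0], [38, -5, 0], [38, -5, 0], [38, -5, 0], [38, -5, 0], [38, -5, 0], [38, -5, 0], [38, -5, 0], [38, -5, 0], [38, -5, 0], [38, -5, 0], [38, -5, 0], [38, -5, 0], [38, -5, 0], [38, -5, 0], [38, -5, 0], [20, -5, 0], [0, 0, 0]], rot=[[-1, -1, 2], [0, 0, 2], [0, 0, 0], [0, 0, 0], [0, 0, 0], [0, 0, 0], [0, 0, 0], [0, 0, 0], [0, 0, 0], [0, 0, 0], [0, 0, 0], [0, 0, 0], [0, 0, 0], [0, 0, 0], [0, 0, 0], [0, 0, 0], [0, 0, 0], [0, 0, 0], [0, 0, 0], [0, 0, 0]], hand=[60, 60, 60, 60, 60, 60, 60, 60, 60, 60, 60, 60, 60, 60, 60, 60, 60, 60, 60, 60])

```text
t: 17.58
tcp_pos: [0.535, 0.3585, 0.2575]
tool_rot: [0.756, 0.655, -0.007, -0.006]
force: [0.8, 0.2, 0.3]
finger_gap: 0.701
```

```bash
python3 - <<'E'
from h import *
np.set_printoptions(precision=4,suppress=True)
go([.47,.35,.27],down(-.07))
snap('wrist','w8.png')
for l in ['rack','angle_corner','angle_toe','angle_tip','angle']:
    print(l,[(np.round(d['at']),round(d['score'],2),onz('wrist',d['at'],0.08)[:2]) for d in cams.spot_point(l,'wrist')[:2]])
E
```

```text
lin mm [-17.7 -63.3 -11.4] rotvec deg [-1.02  0.11 -4.15] t 17.58 F [0.8 0.2 0.3] gap 0.701 p [0.535  0.3585 0.2575]
rack [(array([262., 219.]), 0.95, array([0.499 , 0.3701]))]
angle_corner [(array([192., 214.]), 0.97, array([0.4526, 0.3803]))]
angle_toe [(array([328., 205.]), 0.6, array([0.5443, 0.3739]))]
angle_tip [(array([166., 237.]), 0.71, array([0.4311, 0.3666]))]
angle [(array([259., 220.]), 0.74, array([0.4967, 0.3697]))]
```

View pics/w8.png

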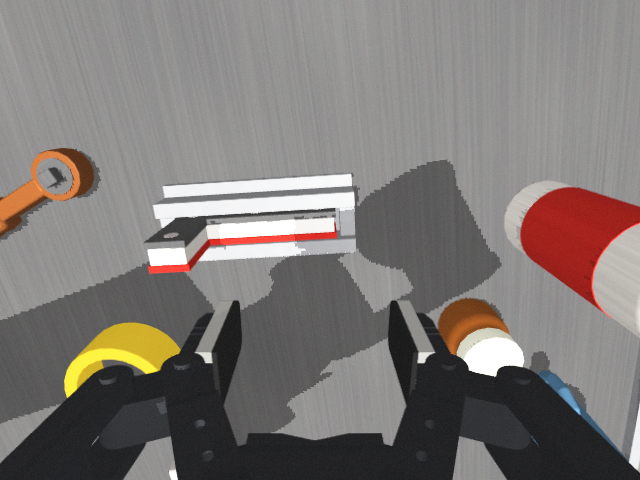

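The view shows the short leg's end face with corners ~(147,249), (189,246), (190,269), (148,272), red side at the bottom (−y). The long leg runs to ~(336,228). The tape is at (120,370) and the jar at (480,340).

```bash
cat >> h.py <<'E'
# pick: angle frame pose A (x,y,yaw); tilt a; tip centre at angle (xa,ya,za) mm above rack floor 8
def pick(A,a,xa,ya,za,back=0):
    c,s=np.cos(A[2]),np.sin(A[2]); Ra=np.array([[c,-s,0],[s,c,0],[0,0,1]])
    tz=np.array([0,np.sin(a),-np.cos(a)]); ty=np.array([1.,0,0]); M=Ra@np.c_[np.cross(ty,tz),ty,tz]
    tip=np.array([A[0],A[1],.008])+Ra@(np.array([xa,ya,za])/1e3)
    return tip-(.0726+back)*M[:,2],M
E
python3 - <<'E'
from h import *
np.set_printoptions(precision=4,suppress=True)
q=[onz('wrist',p,.088) for p in [(147,249),(189,246),(190,269),(148,272)]]; print(np.array(q)[:,:2])
l=[onz('wrist',p,.036) for p in [(209,224),(335,219),(336,236),(336,228)]]; print(np.array(l)[:,:2])
c=np.mean(q,0)[:2]; d=l[3][:2]-c; 
print('len (expect 116)',np.linalg.norm(d),'yaw',np.arctan2(d[1],d[0]), np.arctan2(*(q[1]-q[0])[[1,0]]),np.arctan2(*(l[1]-l[0])[[1,0]]))
E
```

```text
[[0.4207 0.3602]
 [0.4497 0.3583]
 [0.4462 0.3419]
 [0.4166 0.3437]]
[[0.4488 0.3582]
 [0.5487 0.3481]
 [0.5477 0.334 ]
 [0.5485 0.3407]]
len (expect 116) 0.11566092808114918 yaw -0.08941458655267846 -0.06521257339077055 -0.10033033061680283
```

```bash
cat >> h.py <<'E'
A=np.array([.4842,.3507,-.075]); al=np.radians(70)
E
python3 - <<'E'
from h import *
np.set_printoptions(precision=4,suppress=True)
P,M=pick(A,al,-51,-3.5,55); print('pick tcp',P)
P,M=pick(A,al,-51,-3.5,55,back=.09); print('pre tcp',P); go([P[0],P[1],.24],M); go([P[0],P[1],.24],down(-.075))
print(manip.sense()['q'])
E
```

```text
pick tcp [0.428  0.283  0.0878]
pre tcp [0.4216 0.1987 0.1186]
lin mm [-168.8  -90.9   20.7] rotvec deg [ 1.64 70.2  -4.22] t 17.88 F [0.5 0.  0.2] gap 0.701 p [0.5366 0.3524 0.2583]
lin mm [-168.8  -90.9   20.7] rotvec deg [-1.01  0.24 -4.13] t 17.88 F [0.5 0.  0.2] gap 0.701 p [0.5366 0.3524 0.2583]
[0.4055 0.6058 1.4218 0.0057 1.1314 0.5501]
```

drive_tool(linear=[[-34, -18, 0], [-34, -18, 0], [-34, -18, 0], [-34, -18, 0], [-28, -15, 0], [0, 0, -3], [0, 0, -3], [1, 0, -3], [1, 0, -2], [2, 0, -2], [2, 0, -2], [3, 0, -1], [3, 0, -1], [3, 0, 0], [3, 0, 0], [0, 0, 0]], rot=[[0, 0, -2], [0, 0, -2], [0, 0, 0], [0, 0, 0], [0, 0, 0], [0, 7, 0], [0, 7, 0], [0, 7, 0], [0, 7, 0], [0, 7, 0], [0, 7, 0], [0, 7, 0], [0, 7, 0], [0, 7, 0], [0, 7, 0], [0, 0, 0]], hand=[60, 60, 60, 60, 60, 60, 60, 60, 60, 60, 60, 60, 60, 60, 60, 60])

```text
t: 19.22
tcp_pos: [0.4361, 0.1783, 0.2964]
tool_rot: [0.605, 0.54, 0.442, -0.383]
force: [-0.4, -1.2, -1.7]
finger_gap: 0.703
```

```bash
python3 - <<'E'
from h import *
P,M=pick(A,al,-51,-3.5,55,back=.09); go(P,M); print(np.round(manip.sense()['q'],3))
E
```

```text
lin mm [-162.7  -19.2   73.5] rotvec deg [ 2.87 -1.61 -0.2 ] t 19.22 F [-0.4 -1.2 -1.7] gap 0.703 p [0.4361 0.1783 0.2964]
[-0.354  0.574  2.098  1.226  1.385 -1.119]
```

drive_tool(linear=[[-30, -4, 13], [-30, -4, 13], [-30, -4, 13], [-30, -4, 13], [-20, -2, 10], [0, 0, 0], [0, 0, 0]], rot=[[1.5, -1, 0], [1, 0, 0], [0, 0, 0], [0, 0, 0], [0, 0, 0], [0, 0, 0], [0, 0, 0]], hand=[60, 60, 60, 60, 60, 60, 60])

```text
t: 19.8
tcp_pos: [0.4256, 0.184, 0.1386]
tool_rot: [0.606, 0.558, 0.422, -0.379]
force: [0.2, -0.1, -0.2]
finger_gap: 0.703
```

```bash
cat >> h.py <<'E'
LR=np.array([(-65,0),(65,0),(65,28),(-37,28),(-37,80),(-65,80)])/1e3
def red(im):
    h=cv2.cvtColor(im,cv2.COLOR_RGB2HSV); return cv2.inRange(h,(0,140,60),(8,255,255))|cv2.inRange(h,(172,140,60),(180,255,255))
def awp(A,x,y,z):
    c,s=np.cos(A[2]),np.sin(A[2]); return np.array([A[0]+c*x-s*y,A[1]+s*x+c*y,.008+z])
E
python3 - <<'E'
from h import *
P,M=pick(A,al,-51,-3.5,55,back=.09); go(P,M); print(np.round(manip.sense()['q'],3))
im=snap('wrist','w9.png'); m=red(im)
n,lab,st,ce=cv2.connectedComponentsWithStats(m)
for i in range(1,n):
    if st[i,4]>150: print(st[i])
print(np.round([proj('wrist',awp(A,x,-.011,z)) for x,z in LR]))
o=im[:,:,::-1].copy(); cv2.polylines(o,[np.int32([proj('wrist',awp(A,x,-.011,z)) for x,z in LR])],True,(0,255,0)); cv2.imwrite('pics/w9b.png',o)
E
```

```text
lin mm [-13.5  -5.5  20.4] rotvec deg [1.01 0.91 0.29] t 19.8 F [ 0.2 -0.1 -0.2] gap 0.703 p [0.4256 0.184  0.1386]
[-0.337  0.948  2.123  1.303  1.224 -1.51 ]
[ 277  217  178   67 3732]
[[284. 309.]
 [450. 308.]
 [459. 283.]
 [321. 284.]
 [323. 227.]
 [280. 227.]]
```

```bash
python3 - <<'E'
from h import *
im=cv2.imread('pics/w9.png')[:,:,::-1].copy(); m=red(im)
for r in range(217,286,6):
    xs=np.where(m[r,270:470])[0]+270
    if len(xs): print(r,xs.min(),xs.max(),len(xs))
for c in (280,290,300,310,317,330,350,380,410,440,450):
    ys=np.where(m[200:300,c])[0]+200
    if len(ys): print('c',c,ys.min(),ys.max())
P0=A
# fit using edges: short leg left/right columns & top row, long leg top row
def fit(obs):
    f=lambda v:np.concatenate([(proj('wrist',awp(v,x/1e3,-.011,z/1e3))-uv)*w for (x,z),uv,w in obs])
    o=least_squares(f,A,loss='soft_l1'); return o.x,np.round(f(o.x),1)
xs=np.where(m[224,270:470])[0]+270; l,r=xs.min(),xs.max()
t=np.where(m[:,300])[0].min(); lt=np.where(m[200:300,350])[0].min()+200; lt2=np.where(m[200:300,440])[0].min()+200
toe=np.where(m[270:285].any(0))[0]; toe=toe[(toe>270)&(toe<480)].max()
print(l,r,t,lt,lt2,toe)
print(fit([((-65,80),(l,t),(1,1)),((-37,80),(r+1,t),(1,1)),((65,28),(toe+1,lt2),(1,1)),((-15,28),(0,lt),(0,1))]))
E
```

```text
217 278 319 4
223 278 319 42
229 278 319 42
235 278 319 28
241 279 319 27
247 279 319 41
253 280 318 39
259 280 318 39
265 280 318 39
271 281 318 38
277 281 454 174
283 289 331 43
c 280 218 269
c 290 218 283
c 300 218 283
c 310 218 283
c 317 218 283
c 330 274 283
c 350 274 282
c 380 274 282
c 410 274 282
c 440 274 282
c 450 274 282
278 319 218 274 274 454
(array([ 0.48351012,  0.3606041 , -0.08170476]), array([ 0.3, -0.1,  0.5,  0.1, -1.3,  0.3,  0. ,  0. ]))
```

View pics/w9b.png

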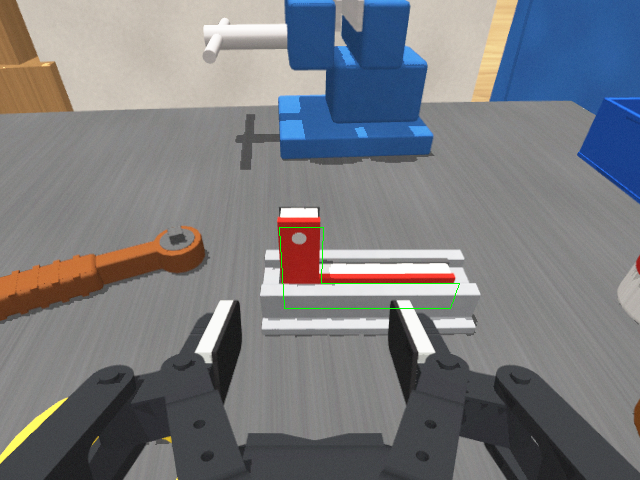

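The fit matches the red face to about 1 px: angle origin (0.4835, 0.3606), yaw −0.082. The picture confirms the short leg at (298,250), red side towards the hand, with the fingers clear.

```bash
sed -i 's/^A=np.array.*;/A=np.array([.4835,.3606,-.0817]);/' h.py; python3 - <<'E'
from h import *
P,M=pick(A,al,-51,-3,55,back=.04); go(P,M)
E
```

```text
lin mm [-9.1 -9.  80.5] rotvec deg [0.68 0.94 0.51] t 19.85 F [ 0.1 -0.1 -0.4] gap 0.699 p [0.4258 0.1839 0.1389]
```

drive_tool(linear=[[-3, -4, 20], [-3, -3, 25], [-2, -2, 25], [-1, 0, 10], [0, 0, 0]], rot=[[0.7, 1, 0.5], [0, 0, 0], [0, 0, 0], [0, 0, 0], [0, 0, 0]], hand=[60, 60, 60, 60, 60])

```text
t: 20.27
tcp_pos: [0.4284, 0.256, 0.1109]
tool_rot: [0.6, 0.558, 0.427, -0.382]
force: [-0.5, 0.9, 0.3]
finger_gap: 0.701
```

```bash
python3 - <<'E'
from h import *
P,M=pick(A,al,-51,-3,55); go(P,M)
E
```

```text
lin mm [-8.7 -5.2 43.1] rotvec deg [0.6  0.08 0.87] t 20.27 F [-0.5  0.9  0.3] gap 0.701 p [0.4284 0.256  0.1109]
```

drive_tool(linear=[[-5, -3, 5], [-3, -2, 15], [-2, -1, 12], [-1, 0, 8], [0, 0, 2], [0, 0, 0]], rot=[[0.6, 0, 0.8], [0, 0, 0], [0, 0, 0], [0, 0, 0], [0, 0, 0], [0, 0, 0]], hand=[60, 60, 60, 60, 60, 60])

```text
t: 20.77
tcp_pos: [0.4288, 0.2911, 0.0924]
tool_rot: [0.601, 0.558, 0.425, -0.384]
force: [-0.7, 0.3, -0.2]
finger_gap: 0.702
```

```bash
python3 - <<'E'
from h import *
P,M=pick(A,al,-51,-3,55); go(P,M)
E
```

```text
lin mm [-3.4 -2.3  3.9] rotvec deg [0.28 0.11 0.62] t 20.77 F [-0.7  0.3 -0.2] gap 0.702 p [0.4288 0.2911 0.0924]
```

drive_tool(linear=[[-4, -3, 5], [-1, -1, 2], [0, 0, 0], [0, 0, 0], [0, 0, 0], [0, 0, 0], [0, 0, 0], [0, 0, 0], [0, 0, 0], [0, 0, 0], [0, 0, 0]], rot=[[0.2, 0, 0.6], [0, 0, 0], [0, 0, 0], [0, 0, 0], [0, 0, 0], [0, 0, 0], [0, 0, 0], [0, 0, 0], [0, 0, 0], [0, 0, 0], [0, 0, 0]], hand=[60, 60, 60, 15, 15, 15, 15, 15, 15, 15, 15], force=110)

```text
t: 21.68
tcp_pos: [0.426, 0.2944, 0.0859]
tool_rot: [0.604, 0.554, 0.422, -0.387]
force: [-0.7, 0.2, 0.4]
finger_gap: 0.297
```

```bash
python3 - <<'E'
from h import *
P,M=pick(A,al,-51,-3,55); go(P,M)
E
```

```text
lin mm [ 1.6  1.  -1.2] rotvec deg [ 0.25  0.08 -0.08] t 21.68 F [-0.7  0.2  0.4] gap 0.297 p [0.426  0.2944 0.0859]
```

```bash
python3 - <<'E'
from h import *
p,T,s=pose(); c,si=np.cos(A[2]),np.sin(A[2]); Ra=np.array([[c,-si,0],[si,c,0],[0,0,1]])
o=T.T@(np.array([A[0],A[1],.008])-p); Rr=T.T@Ra
leg=o+Rr@[-.051,0,.055]; print('leg pt in tool (mm)',leg*1e3, 'origin',o*1e3)
o[1]-=leg[1]; np.savez('grasp.npz',o=o,R=Rr)
E
```

```text
leg pt in tool (mm) [ 2.7541972   0.6265725  74.20015361] origin [-48.82910913  51.61838421  93.3050652 ]
```

drive_tool(linear=[[15, 0, -5], [28, 0, -10], [28, 0, -10], [28, 0, -10], [28, 0, -10], [28, 0, -10], [0, 0, 0]], rot=[[0, 0, 0], [0, 0, 0], [0, 0, 0], [0, 0, 0], [0, 0, 0], [0, 0, 0], [0, 0, 0]], hand=[15, 15, 15, 15, 15, 15, 15])

```text
t: 22.27
tcp_pos: [0.4272, 0.2959, 0.2463]
tool_rot: [0.613, 0.555, 0.411, -0.383]
force: [-0.2, -0.2, -4.0]
finger_gap: 0.296
```

```bash
cat >> h.py <<'E'
def aplace(h,dx=0,dy=0):
    """TCP pose putting the held angle at its seat, h m above the floor"""
    G=np.load('grasp.npz'); c,s=np.cos(TR[2]),np.sin(TR[2]); Rt=np.array([[c,-s,0],[s,c,0],[0,0,1]])
    Ra=Rt@np.c_[[1,0,0],[0,0,-1],[0,1,0]]       # angle x->tray x, y->-z, z->tray y
    # angle_corner (-51,11,14) -> (-36,6,6)
    O=np.array([*tw(TR,[-.036+dx,.006+dy]),.006+h])-Ra@[-.051,.011,.014]
    M=Ra@G['R'].T; return O-M@G['o'],M
def ang_now():
    G=np.load('grasp.npz'); p,T,s=pose(); return p+T@G['o'],T@G['R']
E
python3 - <<'E'
from h import *
np.set_printoptions(precision=4,suppress=True)
P,M=aplace(.1); print(P,M[:,2]); go(P,M); print(np.round(manip.sense()['q'],3),manip.sense()['ft_torque'])
im=snap('wrist','w10.png'); m=red(im); O,Ra=ang_now()
pr=[proj('wrist',O+Ra@[x,-.011,z]) for x,z in LR]; print(np.round(pr))
cs,_=cv2.findContours(m,cv2.RETR_EXTERNAL,cv2.CHAIN_APPROX_SIMPLE); c=max(cs,key=cv2.contourArea); print(cv2.contourArea(c),cv2.approxPolyDP(c,6,True)[:,0].tolist())
E
```

```text
[ 0.507  -0.2689  0.1876] [ 0.0506 -0.3396 -0.9392]
lin mm [-257.6  131.2 -495.2] rotvec deg [  4.88 -88.1  -13.5 ] t 22.27 F [-0.2 -0.2 -4. ] gap 0.296 p [0.4272 0.2959 0.2463]
[-0.056  0.67   2.093  1.453  1.21  -1.152] [-1.0927  0.2547 -0.0458]
[[286. 400.]
 [548. 397.]
 [572. 364.]
 [346. 367.]
 [353. 284.]
 [275. 284.]]
8596.0 [[276, 282], [285, 406], [360, 407], [346, 357], [354, 283]]
```

drive_tool(linear=[[3, 0, -1], [3, 0, -1], [3, 0, -1], [2, 0, -2], [2, 0, -2], [2, 0, -3], [1, 0, -3], [1, 0, -3], [0, 0, -3], [0, 0, -3], [0, 0, 0]], rot=[[0, -7, 0], [0, -7, 0], [0, -7, 0], [0, -7, 0], [0, -7, 0], [0, -7, 0], [0, -7, 0], [0, -7, 0], [0, -7, 0], [0, -7, 0], [0, 0, 0]], hand=[15, 15, 15, 15, 15, 15, 15, 15, 15, 15, 15])

```text
t: 23.23
tcp_pos: [0.4185, 0.2887, 0.2506]
tool_rot: [0.738, 0.674, -0.031, -0.012]
force: [1.5, 1.4, -4.5]
finger_gap: 0.295
```

```bash
python3 - <<'E'
from h import *
P,M=aplace(.1); go(P,M); print(np.round(manip.sense()['q'],3)); print(pose()[1].round(3))
E
```

```text
lin mm [-545.3  143.    70.9] rotvec deg [ -6.04 -18.65 -12.19] t 23.23 F [ 1.5  1.4 -4.5] gap 0.295 p [0.4185 0.2887 0.2506]
[3.840e-01 4.670e-01 1.743e+00 1.000e-03 9.980e-01 4.750e-01]
[[ 0.091  0.994 -0.061]
 [ 0.995 -0.092 -0.024]
 [-0.03  -0.059 -0.998]]
```

drive_tool(linear=[[-36, 9, -2], [-36, 9, -2], [-36, 9, -2], [-36, 9, -2], [-36, 9, -2], [-36, 9, -2], [-36, 9, -2], [-36, 9, -2], [-36, 9, -2], [-36, 9, -2], [-36, 9, -2], [-36, 9, -2], [-36, 9, -2], [-36, 9, -2], [-20, 9, -2], [0, 0, 0]], rot=[[0, 0, -2], [0, 0, -2], [0, 0, -2], [0, 0, -2], [0, 0, -2], [0, 0, -2], [0, 0, 0], [0, 0, 0], [0, 0, 0], [0, 0, 0], [0, 0, 0], [0, 0, 0], [0, 0, 0], [0, 0, 0], [0, 0, 0], [0, 0, 0]], hand=[15, 15, 15, 15, 15, 15, 15, 15, 15, 15, 15, 15, 15, 15, 15, 15])

```text
t: 24.57
tcp_pos: [0.5828, -0.2388, 0.2208]
tool_rot: [0.651, 0.756, -0.019, -0.062]
force: [1.1, 0.5, -4.4]
finger_gap: 0.297
```

```bash
python3 - <<'E'
from h import *
P,M=aplace(.1); go(P,M); print(np.round(manip.sense()['q'],3)); print(pose()[1].round(3))
E
```

```text
lin mm [-21.2 -75.4  40.3] rotvec deg [ -6.43 -23.96   1.89] t 24.57 F [ 1.1  0.5 -4.4] gap 0.297 p [ 0.5828 -0.2388  0.2208]
[-0.559  0.669  1.417 -0.021  1.184 -0.698]
[[-0.144  0.982 -0.119]
 [ 0.987  0.151  0.051]
 [ 0.069 -0.11  -0.992]]
```

drive_tool(linear=[[-3, -15, -2], [-3, -15, -2], [-3, -15, -2], [-3, -15, -2], [-3, -10, -2], [0, 0, 0], [0, 0, 0]], rot=[[-1.3, -5, 0.4], [-1.3, -5, 0.4], [-1.3, -5, 0.4], [-1.3, -5, 0.4], [-1, -4, 0.3], [0, 0, 0], [0, 0, 0]], hand=[15, 15, 15, 15, 15, 15, 15])

```text
t: 25.15
tcp_pos: [0.4999, -0.2592, 0.2154]
tool_rot: [0.65, 0.743, -0.111, 0.114]
force: [-0.4, 0.1, -4.7]
finger_gap: 0.294
```

```bash
python3 - <<'E'
from h import *
np.set_printoptions(precision=4,suppress=True)
P,M=aplace(.06); go(P,M)
im=snap('wrist','w11.png'); m=red(im); O,Ra=ang_now()
print('ang z-axis etc', Ra.round(3).tolist())
pr=[proj('wrist',O+Ra@[x,-.011,z]) for x,z in LR]; print(np.round(pr).tolist())
cs,_=cv2.findContours(m,cv2.RETR_EXTERNAL,cv2.CHAIN_APPROX_SIMPLE)
for c in sorted(cs,key=cv2.contourArea)[-2:]: print(cv2.contourArea(c),cv2.approxPolyDP(c,5,True)[:,0].tolist())
E
```

```text
lin mm [11.2  7.  67.5] rotvec deg [-1.3  -1.81  0.12] t 25.15 F [-0.4  0.1 -4.7] gap 0.294 p [ 0.4999 -0.2592  0.2154]
ang z-axis etc [[0.991, -0.028, -0.128], [0.129, 0.029, 0.991], [-0.024, -0.999, 0.032]]
[[285.0, 397.0], [548.0, 394.0], [572.0, 361.0], [345.0, 364.0], [353.0, 280.0], [275.0, 280.0]]
2833.5 [[577, 371], [572, 362], [470, 364], [525, 404], [553, 403]]
11389.0 [[353, 281], [276, 283], [284, 386], [270, 400], [270, 432], [309, 439], [359, 432], [360, 404], [352, 398], [346, 356]]
```

drive_tool(linear=[[6, 4, 8], [4, 3, 14], [2, 1, 14], [0, 0, 8], [0, 0, 0]], rot=[[-1.3, -1.8, 0], [-0.5, -0.5, 0], [0, 0, 0], [0, 0, 0], [0, 0, 0]], hand=[15, 15, 15, 15, 15])

```text
t: 25.62
tcp_pos: [0.512, -0.263, 0.1655]
tool_rot: [0.647, 0.742, -0.11, 0.136]
force: [-0.6, 0.2, -4.2]
finger_gap: 0.295
```

```bash
python3 - <<'E'
from h import *
P,M=aplace(.03); go(P,M); go(*aplace(.015))
E
```

```text
lin mm [11.6 -6.4 46.7] rotvec deg [ 0.52  0.07 -0.02] t 25.62 F [-0.6  0.2 -4.2] gap 0.295 p [ 0.512  -0.263   0.1655]
lin mm [16.8 -6.6 60.8] rotvec deg [ 0.52  0.07 -0.02] t 25.62 F [-0.6  0.2 -4.2] gap 0.295 p [ 0.512  -0.263   0.1655]
```

drive_tool(linear=[[5, -4, 10], [4, -2, 15], [3, -1, 14], [2, 0, 8], [0, 0, 0], [0, 0, 0]], rot=[[0.5, 0, 0], [0, 0, 0], [0, 0, 0], [0, 0, 0], [0, 0, 0], [0, 0, 0]], hand=[15, 15, 15, 15, 15, 15])

```text
t: 26.12
tcp_pos: [0.5103, -0.2705, 0.1153]
tool_rot: [0.649, 0.74, -0.112, 0.135]
force: [-0.2, 0.7, -4.0]
finger_gap: 0.288
```

```bash
python3 - <<'E'
from h import *
go(*aplace(.015))
im=snap('wrist','w12.png')
# refit tray using yellow visible, exclude nothing but the object area: report yellow px and network seat checks
O,Ra=ang_now(); 
for l in ['angle_corner','angle_toe','angle_tip','seat_corner','seat_toe','seat_tip']:
    print(l,[(np.round(d['at']),round(d['score'],2)) for d in cams.spot_point(l,'wrist')[:2]])
y=yellow(im); cs,_=cv2.findContours(y,cv2.RETR_EXTERNAL,cv2.CHAIN_APPROX_SIMPLE)
for c in cs:
    if cv2.contourArea(c)>60: print(cv2.contourArea(c),cv2.approxPolyDP(c,3,True)[:,0].tolist())
print('model opening', np.round([proj('wrist',[*tw(TR,a),.015]) for a in POLY[0]]).tolist())
print('floor', np.round([proj('wrist',[*tw(TR,a),.006]) for a in POLY[0]]).tolist())
print('red pred',np.round([proj('wrist',O+Ra@[x,-.011,z]) for x,z in LR]).tolist())
m=red(im); cs,_=cv2.findContours(m,cv2.RETR_EXTERNAL,cv2.CHAIN_APPROX_SIMPLE)
for c in sorted(cs,key=cv2.contourArea)[-2:]: print(cv2.contourArea(c),cv2.approxPolyDP(c,5,True)[:,0].tolist())
E
```

```text
lin mm [ 6.2 -3.2 11.2] rotvec deg [ 0.19  0.13 -0.19] t 26.12 F [-0.2  0.7 -4. ] gap 0.288 p [ 0.5103 -0.2705  0.1153]
angle_corner []
angle_toe [(array([530., 350.]), 0.94)]
angle_tip [(array([313., 265.]), 0.64)]
seat_corner []
seat_toe [(array([501., 298.]), 0.81)]
seat_tip [(array([308., 215.]), 0.96)]
3925.5 [[522, 289], [355, 294], [361, 293], [366, 306], [376, 307], [384, 318], [511, 315]]
2730.5 [[273, 210], [277, 255], [279, 250], [341, 250], [342, 209]]
3034.5 [[639, 161], [615, 157], [148, 162], [139, 163], [135, 169]]
model opening [[280.0, 329.0], [512.0, 326.0], [531.0, 287.0], [338.0, 289.0], [342.0, 206.0], [269.0, 206.0]]
floor [[281.0, 316.0], [506.0, 314.0], [524.0, 275.0], [337.0, 277.0], [341.0, 195.0], [270.0, 195.0]]
red pred [[286.0, 396.0], [547.0, 393.0], [571.0, 360.0], [346.0, 363.0], [353.0, 279.0], [275.0, 280.0]]
2810.5 [[577, 370], [572, 362], [470, 363], [524, 403], [553, 402]]
8546.5 [[353, 281], [275, 283], [286, 406], [360, 406], [352, 398], [346, 357]]
```

Observed yellow edges match the tray model within ~1 mm, and the held angle matches its predicted outline. Continuing down.

drive_tool(linear=[[5, -3, 4], [3, -1, 4], [1, 0, 3], [0, 0, 0]], rot=[[0.2, 0.1, -0.2], [0, 0, 0], [0, 0, 0], [0, 0, 0]], hand=[15, 15, 15, 15])

```text
t: 26.8
tcp_pos: [0.5055, -0.2655, 0.1025]
tool_rot: [0.647, 0.742, -0.113, 0.134]
force: [1.1, -0.2, -3.9]
finger_gap: 0.295
```

```bash
python3 - <<'E'
from h import *
go(*aplace(.011));go(*aplace(.003))
E
```

```text
lin mm [-2.   1.   4.9] rotvec deg [0.12 0.13 0.02] t 26.8 F [ 1.1 -0.2 -3.9] gap 0.295 p [ 0.5055 -0.2655  0.1025]
lin mm [ 0.7  0.9 12.4] rotvec deg [0.12 0.13 0.02] t 26.8 F [ 1.1 -0.2 -3.9] gap 0.295 p [ 0.5055 -0.2655  0.1025]
```

drive_tool(linear=[[-1.5, 1, 2], [0, 0.5, 3], [1, 0, 3], [1, 0, 3], [0, 0, 0]], rot=[[0, 0, 0], [0, 0, 0], [0, 0, 0], [0, 0, 0], [0, 0, 0]], hand=[15, 15, 15, 15, 15])

```text
t: 27.22
tcp_pos: [0.5079, -0.269, 0.0903]
tool_rot: [0.647, 0.742, -0.113, 0.134]
force: [0.0, 0.6, -4.5]
finger_gap: 0.297
```

```bash
python3 - <<'E'
from h import *
go(*aplace(.003));go(*aplace(.000)); O,Ra=ang_now(); print(O,tw(TR,[0,0]),np.round((aplace(.003)[0]-pose()[0])*1e3,1))
E
```

```text
lin mm [ 0.1 -0.9 -0.4] rotvec deg [0.12 0.12 0.04] t 27.22 F [ 0.   0.6 -4.5] gap 0.297 p [ 0.5079 -0.269   0.0903]
lin mm [ 1.1 -0.9  2.4] rotvec deg [0.12 0.12 0.04] t 27.22 F [ 0.   0.6 -4.5] gap 0.297 p [ 0.5079 -0.269   0.0903]
[ 0.5694837  -0.33932048  0.01992172] [ 0.5524 -0.3333] [-0.9  0.1  0.3]
```

Held angle is ~3 mm above the floor with no contact load, so it has entered the recess. Releasing and backing off.

drive_tool(linear=[[0, -0.9, 1], [0.5, 0, 1.5], [0, 0, 0], [0, 0, 0], [0, 0, 0], [0, 0, 0], [0, 0, 0], [0, 0, 0], [0, 0, -10], [0, 0, -25], [0, 0, -30], [0, 0, -30], [0, 0, -20], [0, 0, 0]], rot=[[0, 0, 0], [0, 0, 0], [0, 0, 0], [0, 0, 0], [0, 0, 0], [0, 0, 0], [0, 0, 0], [0, 0, 0], [0, 0, 0], [0, 0, 0], [0, 0, 0], [0, 0, 0], [0, 0, 0], [0, 0, 0]], hand=[15, 15, 15, 50, 50, 50, 50, 50, 50, 50, 50, 50, 50, 50])

```text
t: 28.38
tcp_pos: [0.5024, -0.2293, 0.2043]
tool_rot: [0.647, 0.742, -0.111, 0.138]
force: [0.7, 0.2, 0.3]
finger_gap: 0.582
```

```bash
cat > chk.py <<'E'
from h import *
import sys
np.set_printoptions(precision=4,suppress=True)
f=sys.argv[1]; im=snap('wrist',f); print('p',pose()[0],'F',manip.sense()['force'],'gap',manip.sense()['finger_gap'])
h=cv2.cvtColor(im,cv2.COLOR_RGB2HSV); m=red(im)
c,s=np.cos(TR[2]),np.sin(TR[2]); Rt=np.array([[c,-s,0],[s,c,0],[0,0,1]]); Ra=Rt@np.c_[[1,0,0],[0,0,-1],[0,1,0]]
O=np.array([*tw(TR,[-.036,.006]),.006])-Ra@[-.051,.011,.014]
print('red pred',np.round([proj('wrist',O+Ra@[x,-.011,z]) for x,z in LR]).tolist())
cs,_=cv2.findContours(m,cv2.RETR_EXTERNAL,cv2.CHAIN_APPROX_SIMPLE)
for k in cs:
    if cv2.contourArea(k)>300: print(cv2.contourArea(k),cv2.approxPolyDP(k,4,True)[:,0].tolist())
print('ratchet head pred',proj('wrist',[*tw(TR,[.0665,-.055]),.028]),'handle pred',[np.round(proj('wrist',[*tw(TR,[a,-.055]),.028])) for a in(-.0875,0)])
b=blue(im); ys,xs=np.where(b); print('blue n',len(xs),[xs.min(),xs.max(),ys.min(),ys.max()] if len(xs) else '')
E
python3 chk.py w13.png
```

```text
p [ 0.5023 -0.2296  0.2032] F [ 0.2685  0.0663 -0.5645] gap 0.5857316311681692
red pred [[292.0, 283.0], [457.0, 282.0], [466.0, 255.0], [329.0, 256.0], [331.0, 197.0], [288.0, 197.0]]
1400.0 [[182, 433], [165, 437], [136, 479], [185, 479]]
5364.0 [[237, 406], [245, 441], [249, 432], [309, 439], [380, 432], [383, 441], [392, 408], [389, 399], [240, 398]]
7433.5 [[289, 195], [293, 284], [457, 282], [465, 259], [462, 251], [330, 253], [330, 195]]
ratchet head pred [428.6249 320.4085] handle pred [array([251., 322.]), array([352., 321.])]
blue n 10649 [np.int64(0), np.int64(639), np.int64(286), np.int64(479)]
```

The angle lies where predicted, within ~2 px. Press it home: tool vertical, fingers closed.

drive_tool(linear=[[0, 0, 0], [0, 0, 0], [0, 0, 0], [0, 0, 0]], rot=[[0, 7, 0], [0, 7, 0], [0, 6, 0], [0, 0, 0]], hand=[0, 0, 0, 0], force=80)

```text
t: 28.77
tcp_pos: [0.5009, -0.2271, 0.2022]
tool_rot: [0.655, 0.756, -0.001, 0.009]
force: [-0.2, -0.5, -1.0]
finger_gap: 0.022
```

```bash
python3 - <<'E'
from h import *
go([*tw(TR,[-.022,.012]),.11],down(.05))
E
```

```text
lin mm [-98.9  13.1  93.8] rotvec deg [0.64 0.81 5.29] t 28.77 F [-0.2 -0.5 -1. ] gap 0.022 p [ 0.5009 -0.2271  0.2022]
```

drive_tool(linear=[[-25, 3, 0], [-30, 4, 0], [-30, 4, 0], [-8, 1, 20], [0, 0, 25], [0, 0, 25], [0, 0, 12], [0, 0, 0]], rot=[[0.6, 0.8, 0], [0, 0, 0], [0, 0, 0], [0, 0, 0], [0, 0, 0], [0, 0, 0], [0, 0, 0], [0, 0, 0]], hand=[0, 0, 0, 0, 0, 0, 0, 0])

```text
t: 29.43
tcp_pos: [0.5219, -0.3234, 0.1108]
tool_rot: [0.658, 0.753, -0.01, 0.002]
force: [0.0, 0.3, -0.3]
finger_gap: -0.002
```

```bash
python3 - <<'E'
from h import *
go([*tw(TR,[-.022,.012]),.1006],down(.05))
E
```

```text
lin mm [-1.8  7.  10.2] rotvec deg [-0.72  0.98  4.9 ] t 29.43 F [ 0.   0.3 -0.3] gap -0.002 p [ 0.5219 -0.3234  0.1108]
```

drive_tool(linear=[[-1, 4, 4], [0, 2, 4], [0, 0, 4], [0, 0, 4], [0, 0, 3]], rot=[[0, 0, 0], [0, 0, 0], [0, 0, 0], [0, 0, 0], [0, 0, 0]], hand=[0, 0, 0, 0, 0])

```text
t: 29.85
tcp_pos: [0.5273, -0.3225, 0.1007]
tool_rot: [0.656, 0.754, -0.014, 0.001]
force: [-3.6, 1.3, 5.8]
finger_gap: -0.005
```

Contact came at z=0.1007, the seated height. One firmer push, then lift and check.

drive_tool(linear=[[0, 0, 4], [0, 0, 4], [0, 0, -20], [0, 0, -35], [0, 0, -38], [-10, -5, -38], [-15, -5, -38], [-10, 0, -20], [0, 0, 0]], rot=[[0, 0, 0], [0, 0, 0], [0, 0, 0], [0, 0, 0], [0, 0, 0], [0, 0, 0], [0, 0, 0], [0, 0, 0], [0, 0, 0]], hand=[0, 0, 0, 0, 0, 0, 0, 0, 0])

```text
t: 30.6
tcp_pos: [0.5273, -0.3512, 0.3057]
tool_rot: [0.654, 0.756, -0.019, 0.008]
force: [0.7, 0.2, -0.8]
finger_gap: 0.0
```

```bash
python3 chk.py w14.png; python3 - <<'E'
from h import *
np.set_printoptions(precision=4,suppress=True)
im=cv2.imread('pics/w14.png')[:,:,::-1].copy()
s=snap('scene','s14.png'); 
for n in('wrist','scene'):
  for l,z in [('ratchet_head',.006),('ratchet_end',.006),('angle_corner',.006),('angle_toe',.006),('angle_tip',.006)]:
    k=l.replace('ratchet','seat').replace('angle','seat'); loc={'seat_head':(66.5,-55),'seat_end':(-80,-55),'seat_corner':(-36,6),'seat_toe':(73,6),'seat_tip':(-36,65)}[k]
    e=proj(n,[*tw(TR,np.array(loc)/1e3),z]); d=[x for x in cams.spot_point(l,n) if np.linalg.norm(np.array(x['at'])-e)<40][:1]
    print(n,l,'pred',np.round(e,1),[(np.round(x['at'],1),round(x['score'],2)) for x in d])
b=blue(im); n,lab,st,ce=cv2.connectedComponentsWithStats(cv2.dilate(b,np.ones((9,9))))
for i in range(1,n):
    if st[i,4]>1500:
        ys,xs=np.where((lab==i)&(b>0)); print('blue rect',cv2.boxPoints(cv2.minAreaRect(np.c_[xs,ys].astype(np.float32))).round().tolist())
print('handle top pred',[np.round(proj('wrist',[*tw(TR,[a,c]),.028])).tolist() for a,c in((-.0875,-.069),(0,-.069),(0,-.041),(-.0875,-.041))])
g=cv2.medianBlur(cv2.cvtColor(im,cv2.COLOR_RGB2GRAY),5); print(cv2.HoughCircles(g,cv2.HOUGH_GRADIENT,1,100,param1=100,param2=22,minRadius=15,maxRadius=50))
E
```

```text
p [ 0.5268 -0.3501  0.3041] F [ 0.6899 -0.1319  1.0544] gap -0.0026135342378606316
red pred [[296.0, 186.0], [439.0, 188.0], [443.0, 157.0], [327.0, 155.0], [328.0, 92.0], [295.0, 92.0]]
500.0 [[310, 399], [306, 438], [320, 439], [319, 399]]
7232.0 [[204, 361], [98, 355], [7, 459], [31, 461]]
6437.0 [[294, 92], [296, 184], [439, 185], [441, 154], [327, 153], [327, 92]]
ratchet head pred [418.9467 236.2814] handle pred [array([257., 234.]), array([349., 235.])]
blue n 17070 [np.int64(1), np.int64(639), np.int64(155), np.int64(479)]
wrist ratchet_head pred [416.3 232.9] [(array([415.6, 226.6]), 0.65)]
wrist ratchet_end pred [269.3 230.5] [(array([270.1, 225.4]), 0.69)]
wrist angle_corner pred [313.8 170.2] [(array([309.8, 164.4]), 0.88)]
wrist angle_toe pred [429.5 172. ] [(array([423.9, 166.1]), 0.85)]
wrist angle_tip pred [314.4 104.5] [(array([314.2,  97.7]), 0.96)]
scene ratchet_head pred [229.9 422. ] [(array([230.7, 418.3]), 0.92)]
scene ratchet_end pred [167.  382.7] [(array([167.1, 382.5]), 0.7)]
scene angle_corner pred [207.8 367.7] [(array([206.5, 364.5]), 0.61)]
scene angle_toe pred [254.3 395.1] [(array([251.5, 394.5]), 0.61)]
scene angle_tip pred [227.9 344.2] [(array([231.2, 342.9]), 0.56)]
blue rect [[536.0, 155.0], [639.0, 155.0], [639.0, 479.0], [536.0, 479.0]]
blue rect [[257.0, 214.0], [347.0, 214.0], [347.0, 245.0], [257.0, 245.0]]
handle top pred [[259.0, 252.0], [350.0, 253.0], [351.0, 225.0], [258.0, 224.0]]
[[[418.5 233.5  20.4]
  [316.5 231.5  29.3]]]
```

Only one check disagrees: the handle's blue rows are 5 px off. I'll look at its column profile to rule out a raised handle.

```bash
python3 - <<'E'
from h import *
im=cv2.imread('pics/w14.png')[:,:,::-1].copy(); h=cv2.cvtColor(im,cv2.COLOR_RGB2HSV)
y=yellow(im)>0; b=blue(im)>0
for c in (262,275,300,330,340,360,380):
    print(c,''.join('Y' if y[r,c] else 'B' if b[r,c] else ('w' if h[r,c,2]>120 else '.') for r in range(205,265)))
print('opening rows z15', [np.round(proj('wrist',[*tw(TR,[-.03,v]),.015]),1).tolist() for v in(-.071,-.039)],'floor',[np.round(proj('wrist',[*tw(TR,[-.03,v]),.006]),1).tolist() for v in(-.071,-.039)])
x,f=None,None
W=np.ones((480,640),np.float32)
# tray outline from black top: compare predicted corner rows
print('tray corners',[np.round(proj('wrist',[*tw(TR,[a,v]),.015])).tolist() for a,v in((-.11,-.09),(.11,-.09),(.11,.09),(-.11,.09))])
g=h[:,:,2]
for c in (300,350,400): 
    col=g[:,c].astype(int); print(c,'bottom edge',[r for r in range(250,300) if abs(col[r+2]-col[r-2])>40][:4])
E
```

```text
262 .......wYwBBBBBBwwwwwwwwwwwwwwwwwwwwwwwwB...............wwww
275 .......wYwBBBBBBwwwwwwwwwwwwwwwwwwwwwwwwB................www
300 .........................................................www
330 .........................................................www
340 ........YYBBBBBBBBBBBBBBBBBBBBBBBBBBBBwwBw...............www
360 ...............wwwwwwwwwwwwwwwwwwwwww....................www
380 ...............wwwwwwwwwwwwwwwwwwwwww.......................
opening rows z15 [[320.7, 252.9], [321.2, 221.8]] floor [[320.8, 249.5], [321.3, 219.1]]
tray corners [[241.0, 269.0], [461.0, 273.0], [490.0, 79.0], [230.0, 76.0]]
300 bottom edge [260, 261, 262, 263]
350 bottom edge [260, 261, 262, 263]
400 bottom edge [250, 261, 262, 263]
```

The tray edge itself shows the same row bias, so the camera pose was unsettled. A press on the handle end tests it directly: contact at ~0.1006 means it is seated.

```bash
python3 - <<'E'
from h import *
go([*tw(TR,[-.055,-.055]),.12],down(TR[2]))
E
```

```text
lin mm [-39.7 -21.4 179.6] rotvec deg [-1.57  1.32  0.55] t 31.2 F [-0.2 -0.1  0.7] gap -0.001 p [ 0.525  -0.3481  0.298 ]
```

drive_tool(linear=[[-14, -8, 20], [-14, -7, 35], [-7, -4, 38], [-2, 0, 38], [0, 0, 30], [0, 0, 5], [0, 0, 0], [0, 0, 0]], rot=[[-1.5, 1.3, 0.5], [0, 0, 0], [0, 0, 0], [0, 0, 0], [0, 0, 0], [0, 0, 0], [0, 0, 0], [0, 0, 0]], hand=[0, 0, 0, 0, 0, 0, 0, 0])

```text
t: 31.87
tcp_pos: [0.5144, -0.3928, 0.1299]
tool_rot: [0.657, 0.754, -0.0, 0.005]
force: [-0.2, 0.8, 0.0]
finger_gap: 0.004
```

```bash
python3 - <<'E'
from h import *
go([*tw(TR,[-.055,-.055]),.1006],down(TR[2]))
E
```

```text
lin mm [-0.9 -9.5 29.2] rotvec deg [0.4  0.47 0.08] t 31.87 F [-0.2  0.8  0. ] gap 0.004 p [ 0.5144 -0.3928  0.1299]
```

drive_tool(linear=[[-1, -5, 6], [0, -4, 6], [0, 0, 6], [0, 0, 4], [0, 0, 4], [0, 0, 4], [0, 0, 4], [0, 0, 4]], rot=[[0.4, 0.4, 0], [0, 0, 0], [0, 0, 0], [0, 0, 0], [0, 0, 0], [0, 0, 0], [0, 0, 0], [0, 0, 0]], hand=[0, 0, 0, 0, 0, 0, 0, 0])

```text
t: 32.53
tcp_pos: [0.5091, -0.3987, 0.1005]
tool_rot: [0.657, 0.754, -0.001, 0.008]
force: [-7.1, 7.1, 39.2]
finger_gap: -0.0
```

Contact came at 0.1005 under 39 N, so the handle end is down. Lift, settle and do a final measurement.

drive_tool(linear=[[0, 0, -20], [0, 0, -35], [0, 0, -38], [15, 10, -38], [15, 10, -38], [10, 5, -20], [0, 0, -2], [0, 0, -1], [0, 0, 0], [0, 0, 0]], rot=[[0, 0, 0], [0, 0, 0], [0, 0, 0], [0, 0, 0], [0, 0, 0], [0, 0, 0], [0, 0, 0], [0, 0, 0], [0, 0, 0], [0, 0, 0]], hand=[0, 0, 0, 0, 0, 0, 0, 0, 0, 0])

```text
t: 33.37
tcp_pos: [0.5266, -0.3522, 0.2963]
tool_rot: [0.657, 0.754, -0.001, 0.006]
force: [-0.7, -0.2, 0.4]
finger_gap: 0.003
```

```bash
cat > f.py <<'E'
from h import *
np.set_printoptions(precision=2,suppress=True)
im=snap('wrist','w15.png'); h=cv2.cvtColor(im,cv2.COLOR_RGB2HSV); print(pose()[0])
# fit angle red outline and handle-blue outline planar poses (tops at z=.028) independently of TR
def fitm(mask,poly,x0,z,W):
    y=cv2.GaussianBlur(mask.astype(np.float32),(0,0),2); S=np.array([.001,.001,.01])
    def r(v):
        m=np.zeros((480,640),np.uint8); cv2.fillPoly(m,[np.round(np.array([proj('wrist',[*tw(v*S,a),z]) for a in poly])*16).astype(np.int32)],255,cv2.LINE_AA,4); return m
    f=lambda v:np.mean((W*(cv2.GaussianBlur(r(v).astype(np.float32),(0,0),2)-y))**2)
    o=minimize(f,x0/S,method='Nelder-Mead',options=dict(initial_simplex=x0/S+np.array([[0,0,0],[5,0,0],[0,5,0],[0,0,3]]),xatol=.05,fatol=.01)); return o.x*S,o.fun
L=(LR+[.051,-.014]+[-.036,.006])
W=cv2.dilate((np.abs(cv2.fillPoly(np.zeros((480,640),np.uint8),[np.int32([proj('wrist',[*tw(TR,a),.028]) for a in L])],1))).astype(np.uint8),np.ones((31,31))).astype(np.float32)
x,f=fitm(red(im),L,TR,.028,W); print('angle implies tray',x*1e3,f)
print('tray used',TR*1e3)
c,s=np.cos(TR[2]),np.sin(TR[2])
for n,a in [('corner',(-.036,.006)),('toe',(.073,.006)),('tip',(-.036,.065))]: print(n,'err mm',np.linalg.norm(tw(x,a)-tw(TR,a))*1e3)
H=np.array([(-.0875,-.069),(0,-.069),(0,-.041),(-.0875,-.041)])
b=cv2.morphologyEx(blue(im),cv2.MORPH_CLOSE,np.ones((11,11)))
W2=cv2.dilate(cv2.fillPoly(np.zeros((480,640),np.uint8),[np.int32([proj('wrist',[*tw(TR,a),.028]) for a in H])],1),np.ones((31,31))).astype(np.float32)
x2,f2=fitm(b,H,TR,.028,W2); print('ratchet implies tray',x2*1e3,f2,'end err',np.linalg.norm(tw(x2,(-.08,-.055))-tw(TR,(-.08,-.055)))*1e3)
y=yellow(im)
print('yellow left px in L opening', int((rend('wrist',TR,POLY[:1])>0)[y>0].sum()))
print('tray edge pred row', proj('wrist',[*tw(TR,[0,-.09]),.015]), [r for r in range(240,340) if abs(int(h[r+2,int(proj('wrist',[*tw(TR,[0,-.09]),.015])[0]),2])-int(h[r-2,int(proj('wrist',[*tw(TR,[0,-.09]),.015])[0]),2]))>40])
for l in ['chisel']: print(l,cams.spot_point(l,'wrist')[:1], proj('wrist',[*tw(TR,[-.085,.0275]),.006]))
E
timeout 200 python3 f.py
```

```text
[ 0.53 -0.35  0.3 ]
angle implies tray [ 552.26 -333.41  138.97] 66.56504821777344
tray used [ 552.4 -333.3  135.2]
corner err mm 0.28448315259934737
toe err mm 0.25767159783103966
tip err mm 0.4570934380076512
ratchet implies tray [ 551.7  -330.21  131.04] 122.220947265625 end err 3.524533233446234
yellow left px in L opening 533
tray edge pred row [341.01 271.62] [252, 253, 254, 255, 256, 270, 271, 272, 273, 274, 305, 306, 307, 308]
chisel [{'at': [251.3, 151.9], 'score': 0.69}] [250.79 149.9 ]
```

```bash
python3 -c "
from station import *
s=manip.sense(); print(s['t'],s['force']); print(order.sign_off())"
```

```text
33.4667 [ 0.4393254   0.74175178 -0.25140662]
the job is handed in; nothing more can be done
None
```

I put the ratchet (stub up) and the angle (red face up) in their tray cutouts, pressed both down, released them, and handed the job in at t = 33.5 s. The sign-off reports no verdict.

**Ratchet:** Pressing the neck with closed fingers met resistance at a tool height of 0.1006 m, and pressing the handle end met it at 0.1005 m. Both match the height expected when fully seated.

**Angle:** Pressing it near the corner met resistance at 0.1007 m. An outline fit of the red face put its three points within about 0.5 mm of their seats.

**Checks that disagreed:**
- The last outline fit put the ratchet's handle end 3.5 mm off, still inside the 4.5 mm limit. I think that is an overestimate, because the blue mask includes the handle's side face and the recess allows only 2 mm of play.
- An earlier picture showed the handle about 5 px off. The tray edge was off in the same direction, so I put it down to the arm not having settled. In the settled picture the tray edge matched again.

**Other items:** The network found the chisel within about 2 px of its place. I did not measure the other bystanders again at the end. I noticed no contact with them, and the peak press force I read was 39 N, on the handle.

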